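# Hang the slotted roll bracket on the tape stand

## Robot

A 6-joint arm with a two-finger parallel gripper is mounted at the origin on the work surface. World frame = base frame: x ahead of the robot, y to its left, z up, the work surface at z = 0. Lengths are in m, angles in degrees, forces in N, time in s.
With the tool pointing down it reaches from about 0.35 to 0.85 m from the base axis. Payload 8.1 kg.
Tool frame: the origin (TCP) lies midway between the tips of the shut fingers; the grasp point (between the pads) lies 19 mm behind it; z points along the fingers, y is the direction in which the jaws open and shut (so a half turn about z gives the same grasp; the last joint's range is limited). The gripper opens to 93 mm and grips with 3 to 60 N. Pads are 15 mm wide; open, the fingers measure 128 mm over their backs; the gripper's body (75 mm by 188 mm) begins 65 mm behind the grasp point.
Start: joints at [68.617, 7.471, 85.268, -0, 87.261, -4.893], TCP at [0.17, 0.575, 0.219] pointing down, gripper open.
Joint ranges: [-169.43, 169.43], [-51.17, 129.36], [1.28, 143.12], [-76.62, 256.62], [0, 156.53], [-152.29, 152.29]. Speed limits (degrees/s): [136.94, 136.94, 159.86, 180, 180, 180].

## Interface

Orientations are given as a 3x3 rotation matrix whose columns are the frame's x, y, z axes.
In Python, from station import readout, capture, order, spot_in gives the robot as it stands.
- The arm moves only by the tool arm_command, never from a script. Its argument "deltas" is a list of rows, each an object with "delta_pos": the shift along the tool's x, y, z in m, a list of three; "rotation": the turn, a rotation vector about the tool's x, y, z in degrees, a list of three; "jaw": the closure, from 0 (fully open) to 1 (shut). In form: [{"delta_pos": [tx, ty, tz], "rotation": [rx, ry, rz], "jaw": jaw}, ...]. A call has 1 to 20 rows; each row shifts and turns the pose as measured when the row begins, along the tool's axes as they then stand; what a row does not reach is not made up. A row lasts 1/12 s, in which the tool goes at most 41.7 mm and 7.16 degrees, less where a joint would pass 70% of its speed; a pose out of reach is approached as far as the arm can. A call is refused whole if a number of a shift passes 0.0417 or a number of a turn 7.16, either way. A call with a gripper value outside its range is refused whole. The fingers move at their own pace and stop on an object; "force" is the grip in N (left out, the last holds). Time passes only in rows, so rows that do not move let the fingers close. It gives the time, the measured TCP pose, the force and the opening at its end, in the units of the state.
- readout.get_state(): the state, without advancing time (a new reading comes with each control period).
- capture(name): name is "scene" or "top" or "wrist"; returns a dict with "color" (480x640x3 uint8, red, green, blue), "range_z" (480x640 float32, m along the optical axis (not along the pixel's ray), 0 where there is no reading), "fov_y" (degrees; the focal length in pixels is half the picture's height over the tangent of half this angle, whatever the lens; pixels are square), "cx", "cy" (the principal point, pixels), "position" and "attitude" of the camera in the world; the wrist camera has in their place "hand_eye" (4x4, takes a point from camera to tool coordinates, whose origin is the TCP and whose axes are the flange's). Camera axes: x right, y down, z forward; pixel columns grow to the right and rows downward; lengths in m; the calibration is good to about 2 mm. The wrist camera is an equidistant fisheye: a pixel r from the principal point sees the ray r / f radians off the axis. A picture is of the moment at which its call begins: read the wrist's pose just before it.
- order.close_job(): hands the job in, once; it reports no verdict.
Trained networks look in a picture, given as the dict that the camera call returned (one of the last four; its "shot" number tells which), for a name from the list of things; names that differ only in an ending like _2 or _b are one class to them, and where a whole thing is asked for, a point or a joint stands for the part that bears it (a point fixed in the world has none). Each returns a list of dicts, best first, with "score" (0 to 1); they miss things now and then, are a little off and sometimes report something else, mostly with a low value. They report only what shows in the picture. A call takes as long as a camera call. They do not tell look-alikes from the thing itself.
- spot_in(picture, name): "bbox" ([left, top, width, height] in pixels, round what is visible of it).
The state is a dict: "time_s": time; "qpos": joint angles; "qvel": joint speeds; "joint_torque": joint torques, N m; "ee_pos": TCP position; "tool_rot": TCP orientation; "contact_force": force on the tool from outside, world axes, zero at the start; "wrist_torque": the same for the moment, N m; "grip_width": opening from 0.0 (shut) to 1.0 (fully open).
Only numpy, scipy, OpenCV 4.12 (cv2) and the standard library are available. Lean on these libraries where they do the work, as an engineer would, in place of code of your own. Each camera call takes 0.05 s, during which the arm holds its last target.

## Task

Hang the loose yellow roll bracket on the blue carriage of the tape stand by its slot: slide the slot sideways over the headed pin, let the bracket down until the pin is fully home in the notch and carries it, and only then let go, without dropping it; last, press the red keeper fully down over the plate. The carriage was clamped by hand and nobody measured its height, so feel for the pin, work gently without forcing anything, and leave everything else on the bench where it stands.

Things in the scene. Friction and masses are not known exactly. Their poses are not given: they have to be found in the camera images.
- stand: Tape stand, fixed to the bench: steel foot, aluminium upright, blue carriage with a flat upright front face 90 mm wide, a headed steel pin in that face and a red keeper flap on top. Its front faces -x of this frame, z is up. Origin: on the bench exactly below the middle of the carriage's front face, so the face is the plane x = 0 and the pin lies in the plane y = 0.
- pin_nominal (a point): Fixed point of the stand, 170 mm above its origin: where the pin's axis leaves the face if the carriage sits at its nominal height. Carriage, pin and keeper were clamped by hand together, unmeasured, at most 17 mm above or below this. Pin: along -x of the stand, 10 mm diameter, 9 mm bare shank, then a head 20 mm across, 4 mm thick. The face reaches from 75 mm below to 40 mm above the pin.
- keeper (a joint): Angle of the red keeper flap (62 x 16 x 5 mm): 0 = shut, level, pointing to -x of the stand, top 46 mm above the pin's axis, 3 mm clear of a hung plate; grows as raised. Starts at 0.55 to 0.66 rad; friction holds it. Hinge axis along the stand's y, 40 mm behind the face, 43.5 mm above the pin. Pressed straight down near the face's plane it shuts with 3 to 5 N, if the plate is fully down.
- bracket_grip (a point): Yellow roll bracket, about 0.22 kg, light alloy, stands the way up it hangs. Point: centre of its level bar, half-way up; grip here from above. z up, bar along x: 16 mm wide (y), 28 mm high, from 45 mm in front (-x; a stop there rises 34 mm above this point) to 80 mm behind, where it meets an upright slotted plate, x 80 to 85 mm, y -36 to +30 mm, 116 mm high from the bar's underside.
- bracket_slot (a point): Roll bracket, axes as bracket_grip, 82.5 mm behind (+x), 46 mm above it: middle of inner end of the slot's level leg, mid-thickness of the plate. The slot is 13 mm wide. From here the leg runs to its mouth in the plate's -y edge (so it goes on by sliding towards -y), and ends at +6.5 mm y. Lip above the mouth: out to y = -36, 17 mm high. Edge below it: only to -14 mm. Both bevelled by 2 mm.
- bracket_notch (a point): Roll bracket, same axes: where the pin's axis lies when fully home in the notch, mid-thickness of the plate, 18 mm above bracket_slot (64 above bracket_grip). The notch turns up from the slot's inner end, y -6.5 to +6.5 mm, its top 5 mm above this point. Hung, the plate's back (2.5 mm behind this point, +x) is against the carriage's face and its axes are parallel to the stand's.
- tape_roll_c (a point): Bystander: centre of a white roll of tape lying flat, 100 mm diameter, 45 mm high. Leave alone.
- spray_c (a point): Bystander: centre of a blue bottle with white cap, 60 mm diameter, 130 mm high. Leave alone.
- squeegee: Bystander: orange squeegee card, 70 x 100 mm, 10 mm high, on a green mat at the back; origin in the middle of its underside. Leave alone.
- knife: Bystander: yellow cutter knife, 130 mm long, on the green mat; origin in the middle of its underside. Leave alone.
- tape_narrow: Bystander: narrow blue roll of tape lying flat, 90 mm diameter, 25 mm high; origin in the middle of its underside. Leave alone.
Things that resemble listed ones, but are neither listed nor needed, are in the scene too. Of the things shaped like the part that bears bracket_grip, the yellow one is meant.

How it is judged (in metres and radians):
On the way, in this order (a step that is already met when the one before it is completed fails the run):
1. the bracket hangs by its notch on the pin, let go, while the keeper is still up (y of bracket_notch in the frame of stand between -0.003 and 0.003 m and x of bracket_notch in the frame of stand between -0.01 and 0.001 m and z of bracket_notch in the frame of stand between 0.15 and 0.19 m and contact force between roll_bracket and stand above 1 N and contact force between the fingers and roll_bracket below 0.1 N and value of joint keeper above 0.3 rad), for 0.2 s.
2. the keeper is pressed shut (value of joint keeper below 0.08 rad), for 0.2 s.
At the end, for the whole second after the job is handed in: The roll bracket hangs on the pin by its notch, pin fully home (notch point within 3 mm sideways of the pin's plane, plate between face and pin head, 150 to 190 mm above the bench), upright and square to the stand within 0.12 rad, at rest, let go, and the keeper is shut (below 0.08 rad) (y of bracket_notch in the frame of stand between -0.003 and 0.003 m and x of bracket_notch in the frame of stand between -0.01 and 0.001 m and z of bracket_notch in the frame of stand between 0.15 and 0.19 m and angle between bracket_notch's own z axis and vertical below 0.12 rad and angle between the x axis of bracket_notch and the x axis of stand, either way round below 0.12 rad and contact force between roll_bracket and stand above 1 N and linear speed of roll_bracket below 0.02 m/s and value of joint keeper below 0.08 rad); the robot touches nothing.
It fails at once if the roll bracket is forced against the stand (over 18 N) (contact force between roll_bracket and stand above 18 N).
It fails at once if the roll bracket is dropped: let go, it moves faster than 0.25 m/s (a fall of about 3 mm) (contact force between the fingers and roll_bracket below 0.1 N and linear speed of roll_bracket above 0.25 m/s).
It fails at once if the robot pushes on the stand or its keeper with over 25 N (contact force between any of the fingers, the arm and stand above 25 N).
It fails at once if a bystander is shifted by more than 15 mm (distance of any of tape_roll_c, spray_c, squeegee, knife, tape_narrow from where it was at the start of the episode above 0.015 m).
It also fails if it takes over 61 s, if anything falls off the work surface, if the arm or the gripper's body presses on something with over 40 N, if the wrist force passes 120 N, or if a joint passes its speed limit or range.

## Working session

There is one attempt and no reset: what is moved stays moved. The work goes in short steps, Python scripts to look and compute and a tool call to move; the robot and the scene stay as the last step left them, time stands still between calls to the robot, and variables do not carry over. Pictures are saved under pics/ and viewed, and the job is handed in when it is done.

Besides the shell and the picture viewer there is one more tool, called after "Call:" as name(argument=value, ...) on one line, values as JSON. arm_command: Moves the arm, as the interface text tells. Its arguments: {"type":"object","properties":{"deltas":{"type":"array","items":{"type":"object","properties":{"delta_pos":{"type":"array","items":{"type":"number"}},"rotation":{"type":"array","items":{"type":"number"}},"jaw":{"type":"number"}}}},"force":{"type":"number"}},"required":["deltas"]}

```bash
ls; mkdir -p pics
cat > h.py <<'E'
import numpy as np, cv2
from station import readout, capture, order, spot_in
def save(n,img): cv2.imwrite('pics/'+n+'.png',cv2.cvtColor(img,cv2.COLOR_RGB2BGR))
def cloud(c):
    z=c['range_z'];h,w=z.shape;f=h/2/np.tan(np.radians(c['fov_y'])/2)
    v,u=np.mgrid[:h,:w]
    P=np.stack([(u-c['cx'])/f*z,(v-c['cy'])/f*z,z],-1)
    A=np.array(c['attitude']);
    W=P@A.T+np.array(c['position']); W[z==0]=np.nan
    return W
E
python3 - <<'E'
from h import *
s=readout.get_state();print(s['time_s'],s['ee_pos'],s['tool_rot'],s['contact_force'],s['grip_width'])
for n in('scene','top'):
    c=capture(n);save(n+'0',c['color']);np.save(n+'0.npy',cloud(c));np.save(n+'c.npy',c['color'])
    print(n,c['position'],np.array(c['attitude']).tolist(),c['fov_y'])
    for k in('stand','keeper','bracket_grip','tape_roll_c','spray_c','squeegee','knife','tape_narrow'):
        print(k,[(np.round(d['bbox']).tolist(),round(d['score'],2)) for d in spot_in(c,k)])
E
```

```text
pics
0.0 [0.17004871 0.57481027 0.21759229] [[-9.58883997e-01  2.83797570e-01 -6.48343007e-04]
 [ 2.83798276e-01  9.58882500e-01 -1.69995246e-03]
 [ 1.39242385e-04 -1.81405584e-03 -9.99998345e-01]] [-0.23732945 -0.59641213 -0.35888736] 0.9947551311029159
scene [ 0.96347482 -0.43052527  0.62525335] [[0.6752746308087656, 0.44441788488051837, -0.5886398870144732], [0.7374918318072977, -0.395495947880625, 0.5474383556415485], [0.01048670604155288, -0.8037883420455489, -0.5948229401999099]] 56.84515941281791
stand [([356.0, 167.0, 90.0, 117.0], 0.58)]
keeper []
bracket_grip [([249.0, 259.0, 73.0, 73.0], 0.95), ([84.0, 253.0, 77.0, 63.0], 0.83), ([190.0, 233.0, 47.0, 80.0], 0.67), ([293.0, 179.0, 53.0, 54.0], 0.64), ([371.0, 347.0, 65.0, 62.0], 0.52)]
tape_roll_c [([151.0, 326.0, 64.0, 63.0], 0.59)]
spray_c [([261.0, 348.0, 44.0, 80.0], 0.88)]
squeegee [([372.0, 349.0, 64.0, 61.0], 0.56)]
knife [([414.0, 330.0, 91.0, 48.0], 0.71)]
tape_narrow [([360.0, 198.0, 10.0, 24.0], 0.45)]
top [0.26039965 0.01615948 1.19971073] [[0.003345720154505365, -0.982186880537742, 0.1878769220957886], [-0.9999703083759139, -0.004590279405832125, -0.006189644703556251], [0.006941795389350282, -0.18785063490580936, -0.9821730756044258]] 54.964921521887874
stand [([194.0, 195.0, 68.0, 70.0], 0.71)]
keeper [([219.0, 210.0, 23.0, 12.0], 0.53)]
bracket_grip [([320.0, 216.0, 52.0, 42.0], 0.88), ([395.0, 329.0, 61.0, 30.0], 0.83), ([229.0, 290.0, 22.0, 56.0], 0.73), ([350.0, 272.0, 27.0, 55.0], 0.66)]
tape_roll_c [([400.0, 234.0, 45.0, 42.0], 0.97)]
spray_c [([380.0, 168.0, 30.0, 31.0], 0.74)]
squeegee [([298.0, 144.0, 45.0, 29.0], 0.92)]
knife [([274.0, 117.0, 15.0, 57.0], 0.61)]
tape_narrow [([166.0, 275.0, 32.0, 38.0], 0.68)]
```

View pics/scene0.png

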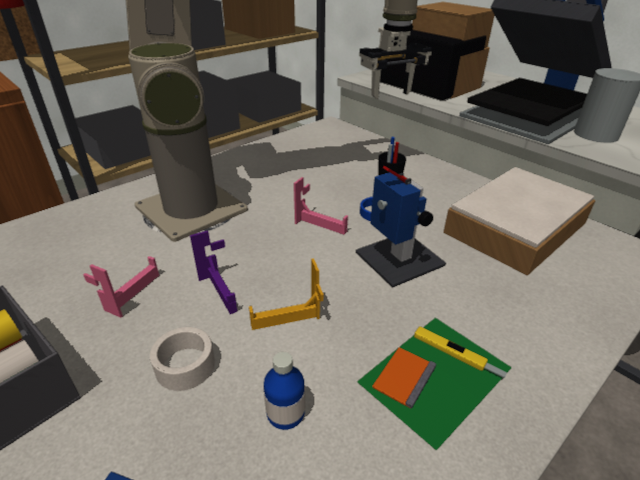

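View pics/top0.png

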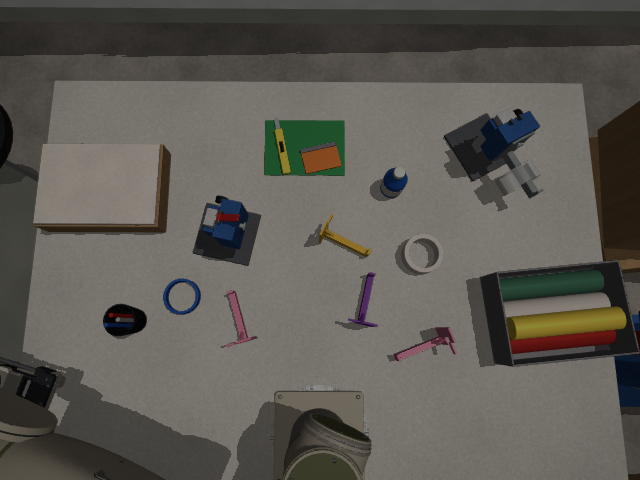

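The yellow bracket is at top px (345,237) and scene px (285,295). The purple one (365,300 in the top view) and the two pink ones (240,320 and 425,345) are look-alikes. The stand with the red keeper is at top px (228,225). I'll check both in an enlarged crop.

Run:
```python
from h import *
t=np.load('topc.npy');s=np.load('scenec.npy')
a=cv2.resize(t[180:280,180:380],None,fx=4,fy=4,interpolation=cv2.INTER_CUBIC)
b=cv2.resize(s[150:345,230:460],(472,400),interpolation=cv2.INTER_CUBIC)
save('crop_t',a);save('crop_s',cv2.resize(s[150:345,230:460],(708,600),interpolation=cv2.INTER_CUBIC))
for n in('top','scene'):
    W=np.load(n+'0.npy');c=np.load(n+'c.npy');hsv=cv2.cvtColor(c,cv2.COLOR_RGB2HSV)
    h,S,V=[hsv[...,i].astype(int) for i in range(3)]
    v,u=np.mgrid[:480,:640]
    box=(310,380,210,265) if n=='top' else (240,330,255,335)
    m=(u>box[0])&(u<box[1])&(v>box[2])&(v<box[3])&(h>12)&(h<30)&(S>150)
    P=W[m];P=P[~np.isnan(P).any(1)]
    print(n,len(P),P.min(0),P.max(0),np.median(P,0))
    # bar : z 0.. .03
    for lo,hi in((0.0,.02),(.02,.035),(.035,.07),(.07,.125)):
        q=P[(P[:,2]>lo)&(P[:,2]<hi)]
        if len(q)>3: print(lo,len(q),q.mean(0),q.min(0),q.max(0))
    np.save('y_'+n,P)
    box=(190,265,190,270) if n=='top' else (350,450,160,290)
    B=(u>box[0])&(u<box[1])&(v>box[2])&(v<box[3])
    blue=B&(h>100)&(h<125)&(S>120); red=B&((h<8)|(h>172))&(S>130)
    for k,m in(('blue',blue),('red',red)):
        Q=W[m];Q=Q[~np.isnan(Q).any(1)];print(k,len(Q),Q.min(0),Q.max(0),Q.mean(0));np.save(k+'_'+n,Q)
```

```text
top 465 [ 0.44356765 -0.12950914  0.00060773] [5.38093589e-01 2.67361623e-04 1.19765332e-01] [ 0.48126922 -0.05624202  0.02850693]
0.0 63 [ 0.47335008 -0.0648489   0.01049603] [ 0.44470322 -0.12330672  0.00060773] [ 0.49944955 -0.00069026  0.01987769]
0.02 279 [ 0.47671772 -0.0720847   0.02782088] [ 0.44422549 -0.12428961  0.02059288] [ 5.14134485e-01 -4.35959886e-04  3.42273264e-02]
0.035 53 [ 0.48526481 -0.04485691  0.04850086] [ 0.44356765 -0.12950914  0.03524883] [5.14892983e-01 5.13197238e-05 6.78469097e-02]
0.07 70 [ 0.50346133 -0.0138572   0.1002122 ] [ 0.47980288 -0.0294729   0.07284595] [5.38093589e-01 2.67361623e-04 1.19765332e-01]
blue 1143 [0.44785726 0.17484846 0.00750573] [0.54430691 0.27471982 0.2104943 ] [0.4881034  0.20588122 0.18191183]
red 162 [0.48175643 0.17293652 0.20625277] [0.50933408 0.22843819 0.24977208] [0.49478745 0.19979876 0.22942111]
scene 1433 [ 0.41698077 -0.13426154 -0.00076112] [0.54227481 0.03276274 0.11796611] [ 0.49261817 -0.05699967  0.02733779]
0.0 489 [ 0.48794303 -0.07447669  0.01045803] [ 4.16980766e-01 -1.34111204e-01  2.91156345e-05] [0.52251579 0.02967183 0.01999445]
0.02 559 [ 0.4846975  -0.07434046  0.02707069] [ 0.45292348 -0.13337889  0.02001547] [ 0.5221279  -0.01121355  0.03491422]
0.035 164 [ 0.49843591 -0.04207171  0.04912024] [ 0.44751873 -0.13426154  0.0350535 ] [ 0.54108532 -0.00939527  0.06990744]
0.07 214 [ 0.51269234 -0.01978607  0.09396319] [ 0.48451305 -0.03533081  0.07001659] [ 0.54227481 -0.00286523  0.11796611]
blue 2809 [0.26004212 0.17019889 0.00089859] [0.55662457 0.49310828 0.20843173] [0.50157133 0.20054893 0.15057107]
red 116 [0.27302181 0.17119306 0.06759135] [0.51191309 0.49828509 0.24784396] [0.44754211 0.26055392 0.19134399]
```

View pics/crop_t.png

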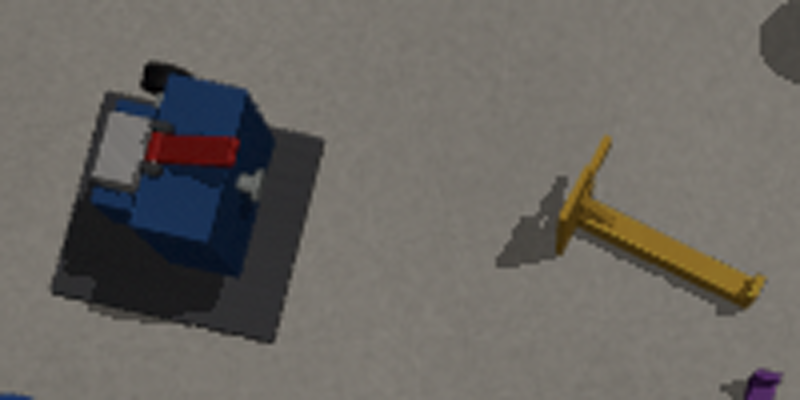

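View pics/crop_s.png

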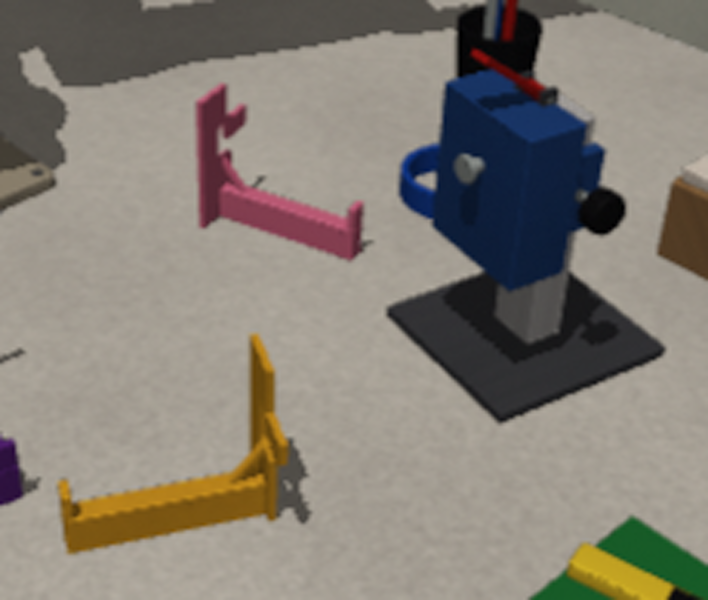

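The crops confirm it: the yellow bracket is unique, with its plate end towards the stand (crop_t px 585,215) and its lip towards +x. The stand's face looks towards world -y, with the pin head at crop_t px (250,183) and crop_s px (467,168). Next I fit the poses.

```bash
cat > fit.py <<'E'
from h import *
def line(P):
    m=P.mean(0);u,s,vt=np.linalg.svd(P-m);return m,vt,s/np.sqrt(len(P))
# face
Q=np.load('blue_scene.npy');Q=Q[(Q[:,2]>.09)&(Q[:,0]>.43)&(Q[:,1]<.27)]
rng=np.random.default_rng(0);best=0
for i in range(2000):
    a=Q[rng.choice(len(Q),3,False)];n=np.cross(a[1]-a[0],a[2]-a[0]);
    if np.linalg.norm(n)<1e-5: continue
    n/=np.linalg.norm(n)
    if abs(n[2])>.1 or n[1]>0 and False: continue
    if abs(n[1])<.8: continue
    k=np.abs((Q-a[0])@n)<.0025
    if k.sum()>best: best=k.sum();K=k
P=Q[K];m,vt,s=line(P);n=vt[2];n*=np.sign(n[1]);print('face',len(P),m,n,s)
ang=np.arctan2(n[1],n[0]);print('stand x yaw deg',np.degrees(ang))
ex=np.array([np.cos(ang),np.sin(ang),0]);ey=np.array([-ex[1],ex[0],0])
t=P@ey;z=P[:,2];print('y extent',np.percentile(t,[0,.5,1,99,99.5,100]),'z',np.percentile(z,[0,.5,1,99,99.5,100]))
d0=(P@ex).mean();
# top: red keeper
R=np.load('red_top.npy');R=R[R[:,2]>.19];print('red y mid',np.percentile(R@ey,[1,50,99]),np.percentile(R@ex-d0,[1,50,99]))
T=np.load('blue_top.npy');T=T[(T[:,2]>.19)];print('topblue y',np.percentile(T@ey,[1,50,99]),'x',np.percentile(T@ex-d0,[1,50,99]),'z',np.percentile(T[:,2],[1,50,99]))
# head: all scene points in front of face
W=np.load('scene0.npy').reshape(-1,3);W=W[~np.isnan(W).any(1)]
x=W@ex-d0;y=W@ey;k=(x<-.004)&(x>-.03)&(W[:,2]>.12)&(W[:,2]<.23)&(y>t.min()-.01)&(y<t.max()+.01)
print('head',k.sum(),np.c_[x[k],y[k],W[k][:,2]].round(4)[:80].tolist())
# bracket
for nme in('top','scene'):
    Y=np.load(f'y_{nme}.npy')
    b=Y[(Y[:,2]>.022)&(Y[:,2]<.033)&(Y[:,1]<-.03)]
    m,vt,s=line(b[:,:2]);d=vt[0]*np.sign(vt[0][1]);print(nme,'bar',m,np.degrees(np.arctan2(d[1],d[0])),s)
    pl=Y[(Y[:,2]>.05)&(Y[:,1]>-.05)];m,vt,s=line(pl[:,:2]);print('plate',m,np.degrees(np.arctan2(*vt[0][::-1])),s, pl.shape)
E
python3 fit.py
```

```text
face 1325 [0.49883476 0.181343   0.15235792] [ 0.20980033  0.97772612 -0.00595415] [0.03391723 0.02618355 0.00095791]
stand x yaw deg 77.8891308400202
y extent [-0.49225996 -0.49001231 -0.48936934 -0.4025407  -0.40120097 -0.39903522] z [0.09079419 0.09416396 0.09446092 0.20593717 0.20615729 0.20754195]
red y mid [-0.45058388 -0.44159526 -0.4344051 ] [-0.00908656  0.01689588  0.04475122]
topblue y [-0.48559296 -0.43019302 -0.39736231] x [0.0006449  0.02122509 0.04656857] z [0.19098486 0.20524073 0.20928664]
head 59 [[-0.0138, -0.4384, 0.1732], [-0.0113, -0.4384, 0.1725], [-0.014, -0.4447, 0.1765], [-0.0118, -0.4452, 0.1762], [-0.0139, -0.4387, 0.1711], [-0.0136, -0.4415, 0.1725], [-0.014, -0.445, 0.1744], [-0.0131, -0.447, 0.1752], [-0.0109, -0.4474, 0.1748], [-0.0142, -0.4364, 0.1677], [-0.013, -0.438, 0.1682], [-0.0139, -0.4422, 0.1706], [-0.0124, -0.4434, 0.1708], [-0.0136, -0.4479, 0.1735], [-0.0121, -0.4492, 0.1738], [-0.0093, -0.4488, 0.1727], [-0.0047, -0.4465, 0.1702], [-0.0122, -0.4343, 0.1636], [-0.012, -0.4371, 0.1651], [-0.0137, -0.4422, 0.1683], [-0.0134, -0.4449, 0.1696]
[... 677 characters left out ...]
.4526, 0.1661], [-0.0102, -0.4543, 0.1667], [-0.0138, -0.4406, 0.1581], [-0.0132, -0.4429, 0.1592], [-0.0131, -0.4458, 0.1607], [-0.0131, -0.4489, 0.1624], [-0.0141, -0.4532, 0.165], [-0.0112, -0.4528, 0.1639], [-0.0149, -0.4453, 0.1586], [-0.0134, -0.4466, 0.1589], [-0.0139, -0.4503, 0.1611], [-0.0127, -0.4519, 0.1616], [-0.0109, -0.4528, 0.1615], [-0.0126, -0.449, 0.1576]]
top bar [ 0.47435849 -0.07860378] 63.24772993606925 [0.02978588 0.00458987]
plate [ 0.50281936 -0.01381909] 154.27030378795263 [0.01865218 0.0016641 ] (86, 3)
scene bar [ 0.48071998 -0.08121289] 63.660497331717416 [0.03177693 0.00446807]
plate [ 0.51152171 -0.01938104] -25.221137048949313 [0.01600783 0.00167519] (276, 3)
```

```bash
cat > fitb.py <<'E'
from h import *
def fitb(Y):
    b=Y[(Y[:,2]>.0255)&(Y[:,2]<.031)&(Y[:,1]<-.02)]
    r=cv2.minAreaRect((b[:,:2]*1000).astype(np.float32));print(len(b),'rect',r)
    m=b[:,:2].mean(0);vt=np.linalg.svd(b[:,:2]-m)[2];d=vt[0]*np.sign(vt[0][1]);print('yaw',np.degrees(np.arctan2(d[1],d[0])))
    for yaw in (64,):
        a=np.radians(yaw);ex=np.array([np.cos(a),np.sin(a)]);ey=np.array([-ex[1],ex[0]])
        print('bar y',np.percentile(b[:,:2]@ey,[2,50,98]),'bar x',np.percentile(b[:,:2]@ex,[1,99]))
        t=Y[Y[:,2]>.105];print('platetop x',np.percentile(t[:,:2]@ex,[2,50,98]),'y',np.percentile(t[:,:2]@ey,[2,98]), t[:,2].max(),len(t))
        s=Y[(Y[:,2]>.036)&(Y[:,1]<-.1)];print('stop x',np.percentile(s[:,:2]@ex,[2,50,98]),len(s),s[:,2].max() if len(s) else 0)
if __name__=='__main__':
    for n in('top','scene'): print(n);fitb(np.load(f'y_{n}.npy'))
E
python3 fitb.py
```

```text
top
194 rect ((477.86981201171875, -72.93252563476562), (111.82977294921875, 15.344112396240234), 63.243045806884766)
yaw 63.88221556065182
bar y [-0.46837372 -0.460839   -0.45379483] bar x [0.08894873 0.19751389]
platetop x [0.20640327 0.20851713 0.21074955] y [-0.46678872 -0.43272378] 0.11976533198828898 34
stop x [0.08289248 0.0851833  0.08737728] 14 0.05228706304633879
scene
397 rect ((483.15533447265625, -73.4907455444336), (126.61457061767578, 19.70583152770996), 61.24563217163086)
yaw 63.29112395316127
bar y [-0.47383386 -0.46750368 -0.45863465] bar x [0.0842654 0.2056447]
platetop x [0.20521509 0.20695539 0.21035951] y [-0.47179927 -0.43827007] 0.11796611286856429 65
stop x [0.08123794 0.083808   0.08616277] 31 0.05016950870071912
```

Call:
arm_command(deltas=[{"delta_pos":[0,0,-0.007],"rotation":[0,0,7.1],"jaw":0},{"delta_pos":[0,0,-0.007],"rotation":[0,0,7.1],"jaw":0},{"delta_pos":[0,0,-0.007],"rotation":[0,0,7.1],"jaw":0},{"delta_pos":[0,0,-0.007],"rotation":[0,0,7.1],"jaw":0},{"delta_pos":[0,0,-0.007],"rotation":[0,0,7.1],"jaw":0},{"delta_pos":[0,0,-0.007],"rotation":[0,0,7.1],"jaw":0},{"delta_pos":[0,0,-0.007],"rotation":[0,0,7.1],"jaw":0},{"delta_pos":[0,0,-0.007],"rotation":[0,0,7.1],"jaw":0},{"delta_pos":[0,0,-0.007],"rotation":[0,0,7.1],"jaw":0},{"delta_pos":[0,0,-0.007],"rotation":[0,0,7.1],"jaw":0},{"delta_pos":[0,0,-0.007],"rotation":[0,0,7.1],"jaw":0},{"delta_pos":[0,0,-0.007],"rotation":[0,0,7.1],"jaw":0},{"delta_pos":[0,0,-0.007],"rotation":[0,0,7.1],"jaw":0},{"delta_pos":[0,0,-0.007],"rotation":[0,0,7.1],"jaw":0}])

```text
time_s: 2.07
ee_pos: [0.1698, 0.5741, 0.3184]
tool_rot: [[0.452, 0.892, -0.002], [0.892, -0.452, -0.004], [-0.005, 0.0, -1.0]]
contact_force: [-0.0, 0.5, -0.5]
grip_width: 1.002
```

Call:
arm_command(deltas=[{"delta_pos":[-0.0233,0.0281,0],"rotation":[0,0,0],"jaw":0},{"delta_pos":[-0.0233,0.0281,0],"rotation":[0,0,0],"jaw":0},{"delta_pos":[-0.0233,0.0281,0],"rotation":[0,0,0],"jaw":0},{"delta_pos":[-0.0233,0.0281,0],"rotation":[0,0,0],"jaw":0},{"delta_pos":[-0.0233,0.0281,0],"rotation":[0,0,0],"jaw":0},{"delta_pos":[-0.0233,0.0281,0],"rotation":[0,0,0],"jaw":0},{"delta_pos":[-0.0233,0.0281,0],"rotation":[0,0,0],"jaw":0},{"delta_pos":[-0.0233,0.0281,0],"rotation":[0,0,0],"jaw":0},{"delta_pos":[-0.0233,0.0281,0],"rotation":[0,0,0],"jaw":0},{"delta_pos":[-0.0233,0.0281,0],"rotation":[0,0,0],"jaw":0},{"delta_pos":[-0.0233,0.0281,0],"rotation":[0,0,0],"jaw":0},{"delta_pos":[-0.0233,0.0281,0],"rotation":[0,0,0],"jaw":0},{"delta_pos":[-0.0233,0.0281,0],"rotation":[0,0,0],"jaw":0},{"delta_pos":[-0.0233,0.0281,0],"rotation":[0,0,0],"jaw":0},{"delta_pos":[-0.0233,0.0281,0],"rotation":[0,0,0],"jaw":0},{"delta_pos":[-0.0233,0.0281,0],"rotation":[0,0,0],"jaw":0},{"delta_pos":[-0.0233,0.0281,0],"rotation":[0,0,0],"jaw":0},{"delta_pos":[-0.0233,0.0281,0],"rotation":[0,0,0],"jaw":0},{"delta_pos":[-0.0233,0.0281,0],"rotation":[0,0,0],"jaw":0},{"delta_pos":[-0.0233,0.0281,0],"rotation":[0,0,0],"jaw":0}])

```text
time_s: 3.73
ee_pos: [0.4616, -0.1236, 0.323]
tool_rot: [[0.453, 0.892, 0.011], [0.892, -0.453, -0.003], [0.003, 0.011, -1.0]]
contact_force: [1.0, 1.7, -0.1]
grip_width: 0.995
```

```bash
cat >> h.py <<'E'
def wcloud(c,s):
    z=c['range_z'];h,w=z.shape;f=h/2/np.tan(np.radians(c['fov_y'])/2)
    v,u=np.mgrid[:h,:w];dx=u-c['cx'];dy=v-c['cy'];r=np.hypot(dx,dy);th=r/f
    k=np.where(r>0,np.tan(th)/np.maximum(r,1e-9),1/f)
    P=np.stack([dx*k*z,dy*k*z,z],-1);P[(z==0)|(th>1.4)]=np.nan
    H=np.array(c['hand_eye']);P=P@H[:3,:3].T+H[:3,3]
    return P@np.array(s['tool_rot']).T+np.array(s['ee_pos'])
def wrist(n):
    s=readout.get_state();c=capture('wrist');W=wcloud(c,s);save(n,c['color']);np.save(n+'.npy',W);np.save(n+'_c.npy',c['color']);return s,c,W
E
python3 - <<'E'
from h import *
s,c,W=wrist('w1');print(s['ee_pos'],s['qvel'],c['fov_y'],c['hand_eye'])
hsv=cv2.cvtColor(c['color'],cv2.COLOR_RGB2HSV);m=(hsv[...,0]>12)&(hsv[...,0]<30)&(hsv[...,1]>150)
m&=(W[...,0]>.40)&(W[...,0]<.58)&(W[...,1]<.05)&(W[...,1]>-.18)
P=W[m];print(len(P),P.min(0),P.max(0));np.save('y_w1',P)
from fitb import fitb
fitb(P)
E
```

```text
[ 0.46158965 -0.12359509  0.32300752] [-42.36983612  42.87670591 -36.40572829   0.79361665  -7.32843416
 -41.84889515] 65.70646984690485 [[-2.07455153e-04 -9.67119853e-01 -2.54320953e-01  6.94803634e-02]
 [ 9.99999960e-01 -2.49154388e-04  1.31750882e-04  5.11625509e-04]
 [-1.90784075e-04 -2.54320915e-01  9.67119866e-01 -1.66303218e-01]
 [ 0.00000000e+00  0.00000000e+00  0.00000000e+00  1.00000000e+00]]
9869 [ 0.40013379 -0.1751361  -0.00220642] [ 0.54989359 -0.00462345  0.45145033]
767 rect ((482.1721496582031, -71.33975219726562), (119.40030670166016, 18.069061279296875), 60.676002502441406)
yaw 62.37802646300371
bar y [-0.47082607 -0.46601305 -0.45950482] bar x [0.08868344 0.20540591]
platetop x [0.10394366 0.11184122 0.1249052 ] y [-0.53795734 -0.41110762] 0.451450329796976 8507
stop x [0.09728807 0.11171797 0.12324615] 7344 0.451450329796976
```

View pics/w1.png

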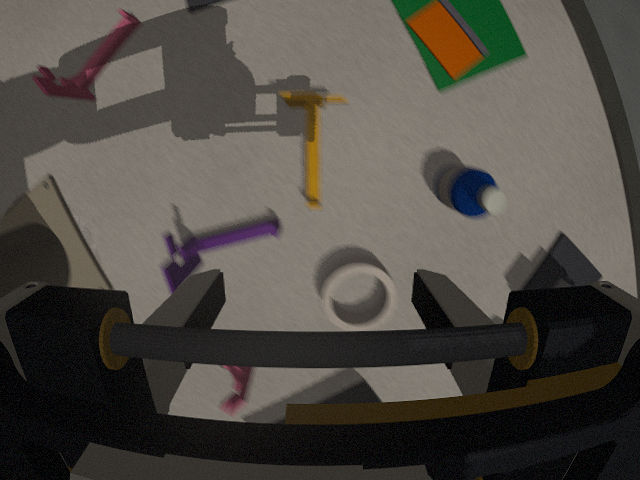

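Call:
arm_command(deltas=[{"delta_pos":[0,0,0],"rotation":[0,0,0],"jaw":0},{"delta_pos":[0.015,-0.003,0.03],"rotation":[0,0,0],"jaw":0},{"delta_pos":[0.015,-0.003,0.03],"rotation":[0,0,0],"jaw":0},{"delta_pos":[0,0,0.03],"rotation":[0,0,0],"jaw":0},{"delta_pos":[0,0,0],"rotation":[0,0,0],"jaw":0},{"delta_pos":[0,0,0],"rotation":[0,0,0],"jaw":0}])

```text
time_s: 4.28
ee_pos: [0.4732, -0.102, 0.2308]
tool_rot: [[0.462, 0.887, 0.013], [0.887, -0.462, -0.007], [-0.0, 0.015, -1.0]]
contact_force: [-0.2, -0.2, 1.8]
grip_width: 0.998
```

Run:
```python
from h import *
s,c,W=wrist('w2');print(s['ee_pos'],s['qvel'].round(2) if hasattr(s['qvel'],'round') else s['qvel'],s['qpos'])
hsv=cv2.cvtColor(c['color'],cv2.COLOR_RGB2HSV);m=(hsv[...,0]>12)&(hsv[...,0]<30)&(hsv[...,1]>150)
m&=(W[...,0]>.40)&(W[...,0]<.58)&(W[...,1]<.05)&(W[...,1]>-.18)&(W[...,2]<.13)
P=W[m];print(len(P),P.min(0),P.max(0));np.save('y_w2',P)
from fitb import fitb
fitb(P)
```

```text
[ 0.4732486  -0.1020206   0.23080969] [ 0.87  0.59  3.44 -0.17 -0.74  0.2 ] [-18.12971738 -11.91174824 102.88855849  -0.13596096  88.20132193
   9.36800759]
2770 [ 0.44421919 -0.13129105 -0.00086882] [ 0.54046004 -0.00059255  0.11838127]
1603 rect ((480.7712097167969, -71.21881103515625), (118.74253845214844, 15.19546890258789), 63.673404693603516)
yaw 63.38174125039516
bar y [-0.47055647 -0.46333579 -0.4561033 ] bar x [0.08803921 0.20295876]
platetop x [0.20638218 0.20870919 0.211535  ] y [-0.46950921 -0.43496918] 0.11838127261380338 361
stop x [0.08278212 0.08626787 0.0881801 ] 116 0.04986119116130622
```

View pics/w2.png

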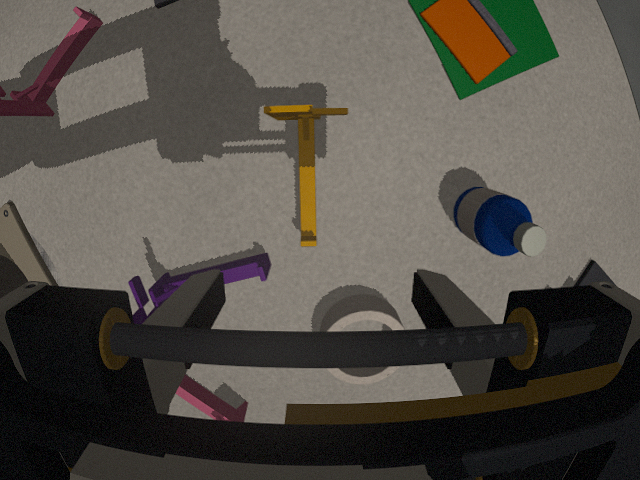

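Run:
```python
from h import *
W=np.load('w2.npy');c=np.load('w2_c.npy')
hsv=cv2.cvtColor(c,cv2.COLOR_RGB2HSV);m=(hsv[...,0]>130)&(hsv[...,0]<160)&(hsv[...,1]>120);m[:240]=0
P=W[m];P=P[(P[:,2]<.15)&(P[:,2]>-.01)]
T=np.array([.4717,-.0897]);a=np.radians(63.5);ex=np.array([np.cos(a),np.sin(a)]);ty=np.array([ex[1],-ex[0]])
q=np.c_[(P[:,:2]-T)@ex,(P[:,:2]-T)@ty,P[:,2]];print(len(q),q.min(0),q.max(0)); k=np.argsort(-q[:,1])[:5];print(q[k])
k=np.argsort(-q[:,0])[:5];print(q[k])
```

```text
1147 [-0.11906019 -0.17860556  0.0014787 ] [-0.06517194  0.38334972  0.10883091]
[[-0.10686581  0.38334972  0.0037923 ]
 [-0.11906019  0.37434598  0.0014787 ]
 [-0.0759948  -0.04468937  0.04823959]
 [-0.07799403 -0.04476475  0.04868856]
 [-0.07756867 -0.04494181  0.04699263]]
[[-0.06517194 -0.04805664  0.04829819]
 [-0.06523237 -0.05115366  0.04801646]
 [-0.065727   -0.05035308  0.04666564]
 [-0.06600243 -0.05006761  0.04887955]
 [-0.0660045  -0.04700561  0.04898399]]
```

Call:
arm_command(deltas=[{"delta_pos":[0.005,-0.0035,0.03],"rotation":[0.43,0,-0.5],"jaw":0},{"delta_pos":[0.005,-0.0035,0.03],"rotation":[0.43,0,-0.5],"jaw":0},{"delta_pos":[0,0,0.03],"rotation":[0,0,0],"jaw":0},{"delta_pos":[0,0,0.02],"rotation":[0,0,0],"jaw":0},{"delta_pos":[0,0,0],"rotation":[0,0,0],"jaw":0},{"delta_pos":[0,0,0],"rotation":[0,0,0],"jaw":0}])

```text
time_s: 4.83
ee_pos: [0.4805, -0.0918, 0.1333]
tool_rot: [[0.444, 0.896, 0.019], [0.896, -0.444, -0.006], [0.003, 0.02, -1.0]]
contact_force: [-0.0, -0.4, 0.6]
grip_width: 1.0
```

Call:
arm_command(deltas=[{"delta_pos":[-0.007,0.004,0],"rotation":[1.1,0,0],"jaw":0},{"delta_pos":[0,0,0],"rotation":[0,0,0],"jaw":0},{"delta_pos":[0,0,0],"rotation":[0,0,0],"jaw":0}])

```text
time_s: 5.08
ee_pos: [0.4845, -0.1009, 0.141]
tool_rot: [[0.444, 0.896, 0.01], [0.896, -0.444, 0.0], [0.004, 0.009, -1.0]]
contact_force: [0.1, -0.5, -0.2]
grip_width: 1.001
```

```bash
python3 -c "
from h import *
s=readout.get_state();print(s['qpos'],s['qvel'],s['ee_pos'])"
```

```text
[-17.83986767  -6.65583397 107.67921328   0.1815552   78.45129089
   8.47962672] [-0.5867792  -0.6269118  -2.71553249 -0.34085362  1.27722351 -0.38707508] [ 0.48447439 -0.10090238  0.14099427]
```

Call:
arm_command(deltas=[{"delta_pos":[0.0022,-0.008,0.02],"rotation":[0.3,0,0],"jaw":0},{"delta_pos":[0.0022,-0.008,0.02],"rotation":[0.2,0,0],"jaw":0},{"delta_pos":[0,0,0.02],"rotation":[0,0,0],"jaw":0},{"delta_pos":[0,0,0.015],"rotation":[0,0,0],"jaw":0},{"delta_pos":[0,0,0.01],"rotation":[0,0,0],"jaw":0},{"delta_pos":[0,0,0.005],"rotation":[0,0,0],"jaw":0},{"delta_pos":[0,0,0],"rotation":[0,0,0],"jaw":0}])

```text
time_s: 5.67
ee_pos: [0.483, -0.0915, 0.0624]
tool_rot: [[0.445, 0.895, 0.026], [0.896, -0.445, -0.003], [0.009, 0.025, -1.0]]
contact_force: [-0.6, -0.5, 0.7]
grip_width: 1.0
```

Call:
arm_command(deltas=[{"delta_pos":[-0.0034,-0.011,0],"rotation":[1.4,-0.5,0],"jaw":0},{"delta_pos":[0,0,0],"rotation":[0,0,0],"jaw":0},{"delta_pos":[0,0,0],"rotation":[0,0,0],"jaw":0},{"delta_pos":[0,0,0],"rotation":[0,0,0],"jaw":0}])

```text
time_s: 6.0
ee_pos: [0.4747, -0.0904, 0.0663]
tool_rot: [[0.445, 0.895, 0.006], [0.895, -0.445, -0.002], [0.001, 0.006, -1.0]]
contact_force: [0.9, 0.4, -0.4]
grip_width: 0.999
```

Call:
arm_command(deltas=[{"delta_pos":[0,-0.002,0.008],"rotation":[0.3,0,0],"jaw":0},{"delta_pos":[0,-0.002,0.008],"rotation":[0.3,0,0],"jaw":0},{"delta_pos":[0,-0.001,0.008],"rotation":[0.3,0,0],"jaw":0},{"delta_pos":[0,-0.001,0.008],"rotation":[0.3,0,0],"jaw":0},{"delta_pos":[0,-0.001,0.008],"rotation":[0.3,0,0],"jaw":0},{"delta_pos":[0,0,0.006],"rotation":[0.2,0,0],"jaw":0},{"delta_pos":[0,0,0],"rotation":[0,0,0],"jaw":0},{"delta_pos":[0,0,0],"rotation":[0,0,0],"jaw":0},{"delta_pos":[0,0,0],"rotation":[0,0,0],"jaw":0}])

```text
time_s: 6.75
ee_pos: [0.468, -0.0869, 0.015]
tool_rot: [[0.446, 0.895, -0.022], [0.895, -0.445, 0.013], [0.002, -0.026, -1.0]]
contact_force: [0.2, 0.2, -0.0]
grip_width: 1.003
```

Call:
arm_command(deltas=[{"delta_pos":[-0.0008,0.0045,0],"rotation":[-1.5,0,0],"jaw":0},{"delta_pos":[0,0,0.005],"rotation":[0,0,0],"jaw":0},{"delta_pos":[0,0,0.004],"rotation":[0,0,0],"jaw":0},{"delta_pos":[0,0,0],"rotation":[0,0,0],"jaw":0},{"delta_pos":[0,0,0],"rotation":[0,0,0],"jaw":0}])

```text
time_s: 7.17
ee_pos: [0.4726, -0.0898, 0.0061]
tool_rot: [[0.446, 0.895, 0.003], [0.895, -0.446, 0.001], [0.002, 0.002, -1.0]]
contact_force: [-0.1, 0.3, 0.5]
grip_width: 1.002
```

```bash
python3 -c "
from h import *
s,c,W=wrist('w3');print(s['ee_pos'],np.array(s['tool_rot']).round(4).tolist(),s['qvel'])"
```

```text
[ 0.47260257 -0.08982538  0.0061476 ] [[0.4455, 0.8953, 0.0026], [0.8953, -0.4456, 0.0009], [0.002, 0.0019, -1.0]] [ 0.06590077  0.52501808 -0.0551367   0.05838836  0.03388959 -0.04551624]
```

View pics/w3.png

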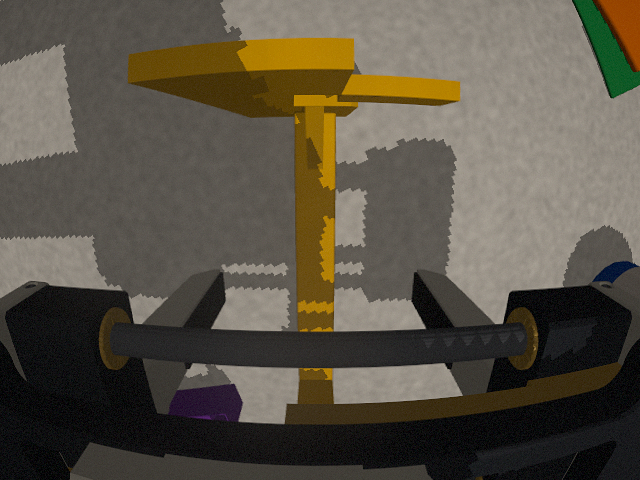

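The wrist view shows the bar (px 317, 300) centred between the fingers (midline ~320), with the plate ahead. I'll measure the bracket in the tool frame before gripping.

```bash
cat > bt.py <<'E'
from h import *
def tooly(n,s):
    W=np.load(n+'.npy');c=np.load(n+'_c.npy');hsv=cv2.cvtColor(c,cv2.COLOR_RGB2HSV);m=(hsv[...,0]>12)&(hsv[...,0]<30)&(hsv[...,1]>150)&(hsv[...,2]>40)
    m[290:]=0
    R=np.array(s['tool_rot']);P=(W[m]-np.array(s['ee_pos']))@R
    P=P[~np.isnan(P).any(1)&(np.abs(P[:,1])<.08)&(P[:,0]>0)&(P[:,0]<.12)]
    return P
if __name__=='__main__':
    import sys
    s=readout.get_state();P=tooly(sys.argv[1],s)  # x,y(tool)=-bracket y, z down
    zt=P[:,2]; print(len(P),P.min(0),P.max(0))
    pl=P[P[:,0]>.07]; top=pl[pl[:,2]<np.percentile(pl[:,2],25)]
    print('z top',np.percentile(pl[:,2],[1,5]))
    f=pl[(pl[:,1]<-.008)|(pl[:,1]>.01)];print('plate x pct',np.percentile(f[:,0],[2,10,25,50,75,90,98]).round(4),'y',np.percentile(pl[:,1],[.5,99.5]))
    a=np.polyfit(f[:,1],f[:,0],1);print('slope deg',np.degrees(np.arctan(a[0])))
    hi=pl[pl[:,2]<np.percentile(pl[:,2],2)+.004];print('top edge x',np.percentile(hi[:,0],[2,50,98]),'y',np.percentile(hi[:,1],[1,99]),np.degrees(np.arctan(np.polyfit(hi[:,1],hi[:,0],1)[0])),len(hi))
    b=P[(P[:,0]<.055)];bz=np.percentile(b[:,2],10);b=b[np.abs(b[:,2]-bz)<.004];print('bar z',bz,'y',np.percentile(b[:,1],[2,50,98]),len(b))
    for x0 in np.arange(.01,.055,.01):
        q=b[(b[:,0]>x0)&(b[:,0]<x0+.01)]
        if len(q)>20: print(x0,np.percentile(q[:,1],[2,98]).round(4))
E
python3 bt.py w3
```

```text
23748 [ 0.00717016 -0.03122514 -0.11178105] [0.10549318 0.03545988 0.00704614]
z top [-0.11105012 -0.11058738]
plate x pct [0.08   0.0801 0.0802 0.0806 0.0828 0.0842 0.085 ] y [-0.03035574  0.03424619]
slope deg 0.8976533059269921
top edge x [0.08013493 0.08236591 0.08517267] y [-0.03024163  0.00554378] 0.031873937116015966 7202
bar z -0.022811445837757616 y [-0.00821291 -0.00067964  0.00678713] 4377
0.01 [-0.0081  0.0067]
0.02 [-0.0084  0.007 ]
0.03 [-0.0082  0.0069]
0.04 [-0.0083  0.0068]
0.05 [-0.0084  0.0068]
```

Call:
arm_command(deltas=[{"delta_pos":[0,-0.0007,0.003],"rotation":[0,0,0],"jaw":0},{"delta_pos":[0,0,0],"rotation":[0,0,0],"jaw":0},{"delta_pos":[0,0,0],"rotation":[0,0,0],"jaw":1},{"delta_pos":[0,0,0],"rotation":[0,0,0],"jaw":1},{"delta_pos":[0,0,0],"rotation":[0,0,0],"jaw":1},{"delta_pos":[0,0,0],"rotation":[0,0,0],"jaw":1},{"delta_pos":[0,0,0],"rotation":[0,0,0],"jaw":1},{"delta_pos":[0,0,0],"rotation":[0,0,0],"jaw":1},{"delta_pos":[0,0,0],"rotation":[0,0,0],"jaw":1},{"delta_pos":[0,0,0],"rotation":[0,0,0],"jaw":1}], force=40)

```text
time_s: 8.05
ee_pos: [0.4724, -0.0895, 0.0035]
tool_rot: [[0.446, 0.895, 0.003], [0.895, -0.446, 0.001], [0.002, 0.002, -1.0]]
contact_force: [0.5, -0.2, 0.7]
grip_width: 0.474
```

Call:
arm_command(deltas=[{"delta_pos":[0,0,0],"rotation":[0,0,0],"jaw":1},{"delta_pos":[0,0,0],"rotation":[0,0,0],"jaw":1},{"delta_pos":[0,0,0],"rotation":[0,0,0],"jaw":1},{"delta_pos":[0,0,0],"rotation":[0,0,0],"jaw":1},{"delta_pos":[0,0,0],"rotation":[0,0,0],"jaw":1},{"delta_pos":[0,0,0],"rotation":[0,0,0],"jaw":1},{"delta_pos":[0,0,0],"rotation":[0,0,0],"jaw":1}])

```text
time_s: 8.63
ee_pos: [0.4723, -0.0895, 0.0035]
tool_rot: [[0.445, 0.895, 0.003], [0.895, -0.445, 0.001], [0.002, 0.002, -1.0]]
contact_force: [0.1, 0.2, 0.0]
grip_width: 0.17
```

Call:
arm_command(deltas=[{"delta_pos":[0,0,-0.005],"rotation":[0,0,0],"jaw":1},{"delta_pos":[0,0,-0.01],"rotation":[0,0,0],"jaw":1},{"delta_pos":[0,0,-0.015],"rotation":[0,0,0],"jaw":1},{"delta_pos":[0,0,-0.015],"rotation":[0,0,0],"jaw":1},{"delta_pos":[0,0,-0.015],"rotation":[0,0,0],"jaw":1},{"delta_pos":[0,0,-0.015],"rotation":[0,0,0],"jaw":1},{"delta_pos":[0,0,-0.015],"rotation":[0,0,0],"jaw":1},{"delta_pos":[0,0,-0.01],"rotation":[0,0,0],"jaw":1},{"delta_pos":[0,0,-0.005],"rotation":[0,0,0],"jaw":1},{"delta_pos":[0,0,0],"rotation":[0,0,0],"jaw":1},{"delta_pos":[0,0,0],"rotation":[0,0,0],"jaw":1}])

```text
time_s: 9.55
ee_pos: [0.4702, -0.0892, 0.1174]
tool_rot: [[0.445, 0.895, 0.001], [0.895, -0.445, 0.001], [0.001, -0.0, -1.0]]
contact_force: [0.4, -0.1, -2.8]
grip_width: 0.17
```

Call:
arm_command(deltas=[{"delta_pos":[0,0,0],"rotation":[0,0,-4.8],"jaw":1},{"delta_pos":[0,0,0],"rotation":[0,0,-4.8],"jaw":1},{"delta_pos":[0,0,0],"rotation":[0,0,-4.8],"jaw":1},{"delta_pos":[0.0124,-0.0094,0],"rotation":[0,0,0],"jaw":1},{"delta_pos":[0.0124,-0.0094,0],"rotation":[0,0,0],"jaw":1},{"delta_pos":[0.0124,-0.0094,0],"rotation":[0,0,0],"jaw":1},{"delta_pos":[0.0124,-0.0094,0],"rotation":[0,0,0],"jaw":1},{"delta_pos":[0.0124,-0.0094,0],"rotation":[0,0,0],"jaw":1},{"delta_pos":[0.0124,-0.0094,0],"rotation":[0,0,0],"jaw":1},{"delta_pos":[0.0124,-0.0094,0],"rotation":[0,0,0],"jaw":1},{"delta_pos":[0.0124,-0.0094,0],"rotation":[0,0,0],"jaw":1},{"delta_pos":[0.0124,-0.0094,0],"rotation":[0,0,0],"jaw":1},{"delta_pos":[0.0124,-0.0094,0],"rotation":[0,0,0],"jaw":1},{"delta_pos":[0,0,0],"rotation":[0,0,0],"jaw":1},{"delta_pos":[0,0,0],"rotation":[0,0,0],"jaw":1},{"delta_pos":[0,0,0],"rotation":[0,0,0],"jaw":1}])

```text
time_s: 10.88
ee_pos: [0.3871, 0.062, 0.1041]
tool_rot: [[0.201, 0.979, -0.021], [0.98, -0.201, 0.004], [-0.0, -0.022, -1.0]]
contact_force: [0.3, -1.2, -1.2]
grip_width: 0.167
```

```bash
python3 -c "
from h import *
s,c,W=wrist('w4');print(s['ee_pos'],np.array(s['tool_rot']).round(4).tolist(),s['qvel'].round(2))
c=capture('scene');save('s4',cv2.resize(c['color'][100:340,200:520],(800,600)));np.save('s4.npy',cloud(c));np.save('s4_c.npy',c['color'])
";python3 bt.py w4
```

```text
[0.38713142 0.06201814 0.1040744 ] [[0.2007, 0.9794, -0.0213], [0.9796, -0.2007, 0.0043], [-0.0, -0.0218, -0.9998]] [ 0.25 -0.15  0.52 -0.27 -0.35 -0.24]
18387 [ 0.00710846 -0.03087853 -0.11158614] [0.09398825 0.03573824 0.10529042]
z top [-0.11127229 -0.10993556]
plate x pct [0.0801 0.0803 0.0804 0.0805 0.0813 0.0838 0.0852] y [-0.03002695  0.03490019]
slope deg 2.463782863854495
top edge x [0.08024368 0.08055525 0.08257879] y [-0.03006748  0.00562582] -0.004230383513212191 1397
bar z -0.025239600731777088 y [-0.00778477 -0.00024757  0.00708393] 4372
0.01 [-0.0079  0.0072]
0.02 [-0.0078  0.0069]
0.03 [-0.0077  0.0072]
0.04 [-0.0079  0.0071]
0.05 [-0.0079  0.007 ]
```

View pics/w4.png

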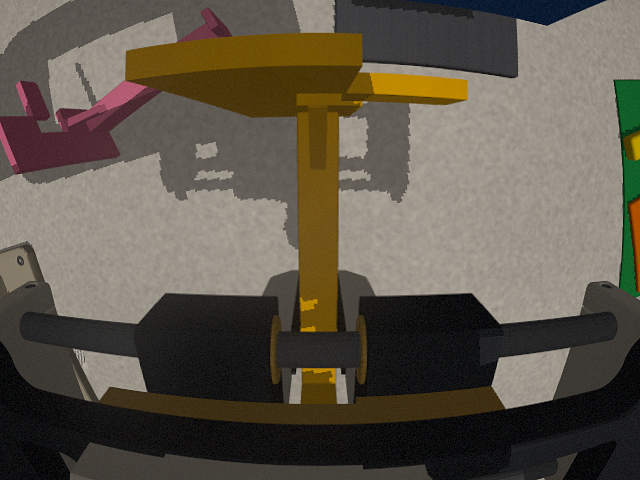

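View pics/s4.png

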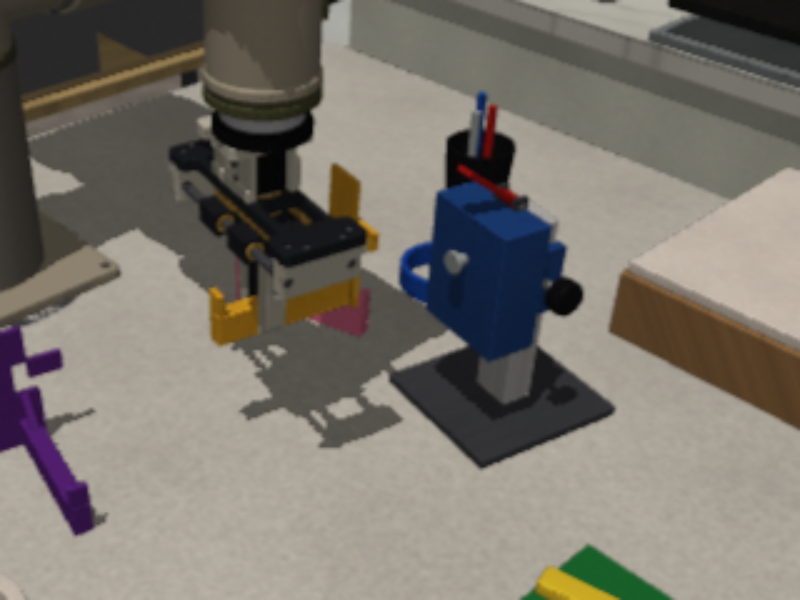

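Call:
arm_command(deltas=[{"delta_pos":[0,0,-0.004],"rotation":[-0.6,0,0.25],"jaw":1},{"delta_pos":[0.005,0.003,-0.003],"rotation":[-0.6,0,0.25],"jaw":1},{"delta_pos":[0.008,0.003,-0.002],"rotation":[0,0,0],"jaw":1},{"delta_pos":[0.008,0.003,0],"rotation":[0,0,0],"jaw":1},{"delta_pos":[0.008,0.003,0],"rotation":[0,0,0],"jaw":1},{"delta_pos":[0.006,0.003,0],"rotation":[0,0,0],"jaw":1},{"delta_pos":[0.004,0.002,0],"rotation":[0,0,0],"jaw":1},{"delta_pos":[0,0,0],"rotation":[0,0,0],"jaw":1},{"delta_pos":[0,0,0],"rotation":[0,0,0],"jaw":1},{"delta_pos":[0,0,0],"rotation":[0,0,0],"jaw":1}])

```text
time_s: 11.82
ee_pos: [0.417, 0.0989, 0.1144]
tool_rot: [[0.214, 0.977, 0.002], [0.977, -0.214, -0.001], [-0.0, 0.002, -1.0]]
contact_force: [0.3, 0.4, -1.6]
grip_width: 0.172
```

```bash
python3 -c "
from h import *
s,c,W=wrist('w5');print(s['ee_pos'],np.array(s['tool_rot']).round(4).tolist(),s['qvel'].round(2))
"
```

```text
[0.41703737 0.09893885 0.11438698] [[0.2137, 0.9769, 0.0022], [0.9769, -0.2137, -0.0005], [-0.0, 0.0023, -1.0]] [ 0.25  0.56 -0.16 -0.17  0.08 -0.12]
```

View pics/w5.png

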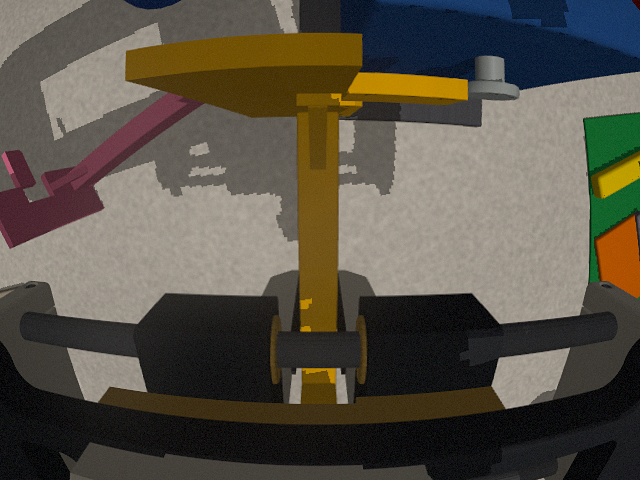

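The pin shank (px 490,68), its head (493,90) and the carriage face above them are now visible next to the lip's end (465,88). I'll measure them in the tool frame.

```bash
cat > pm.py <<'E'
from h import *
import sys
def go(n):
    s=readout.get_state();R=np.array(s['tool_rot'])
    W=np.load(n+'.npy');c=np.load(n+'_c.npy');hsv=cv2.cvtColor(c,cv2.COLOR_RGB2HSV).astype(int);P=(W-np.array(s['ee_pos']))@R;P[...,2]*=-1
    h,S,V=hsv[...,0],hsv[...,1],hsv[...,2]
    bl=(h>100)&(h<125)&(S>120)&~np.isnan(P[...,0])&(P[...,2]<.14)&(P[...,2]>0)&(P[...,0]<.16);bl[200:]=0
    f=P[bl];
    # face: points nearly constant x, below the top
    m=None
    best=0;rng=np.random.default_rng(0)
    for i in range(3000):
        a=f[rng.choice(len(f),3,False)];nn=np.cross(a[1]-a[0],a[2]-a[0]);L=np.linalg.norm(nn)
        if L<1e-6: continue
        nn/=L
        if abs(nn[0])<.95: continue
        k=np.abs((f-a[0])@nn)<.0012
        if k.sum()>best:best=k.sum();K=k
    F=f[K];m=F.mean(0);vt=np.linalg.svd(F-m)[2];nn=vt[2]*np.sign(vt[2][0])
    print('face n',nn.round(4),'yaw err deg (tool frame y/x)',np.degrees(np.arctan2(nn[1],nn[0])),len(F),'x at y=.06,z=.06:',m[0]-(nn[1]*(.06-m[1])+nn[2]*(.06-m[2]))/nn[0], 'y range',F[:,1].min(),F[:,1].max(),'zmin/max',F[:,2].min(),F[:,2].max())
    fx=m[0]+0*nn[0]
    pk=(S<60)&~np.isnan(P[...,0])&(P[...,2]>.03)&(P[...,2]<.09)&(P[...,0]>.06)&(P[...,0]<.14)&(P[...,1]>.02)&(P[...,1]<.12)
    Q=P[pk];print('pin pts',len(Q))
    d=((Q-m)@nn)
    for lo,hi in((-.016,-.0085),(-.008,-.001)):
        q=Q[(d>lo)&(d<hi)]
        if len(q)>5: print(lo,len(q),'y',np.percentile(q[:,1],[1,50,99]).round(4),'ztop',np.percentile(q[:,2],[1,50,95,99]).round(4),'x',np.percentile(q[:,0],[1,50,99]).round(4)); 
    print('d pct',np.percentile(d,[1,25,50,75,99]).round(4))
    y=(h>12)&(h<30)&(S>150)&~np.isnan(P[...,0])&(P[...,0]>.07)&(P[...,1]>.012);y[300:]=0
    L=P[y];print('lip x',np.percentile(L[:,0],[1,50,99]).round(4),'y',L[:,1].max(),'z',np.percentile(L[:,2],[1,50,99]).round(4))
    return P,Q,d
if __name__=='__main__':
    P,Q,d=go(sys.argv[1])
    k=(d>-.008)&(d<-.002);np.set_printoptions(suppress=True)
    H=Q[(d>-.015)&(d<-.0085)]
E
python3 pm.py w5; python3 -c "
import cv2;i=cv2.imread('pics/w5.png');cv2.imwrite('pics/w5c.png',cv2.resize(i[0:150,330:550],None,fx=3.6,fy=3.6,interpolation=2))"
```

```text
face n [ 1.      0.0022 -0.0064] yaw err deg (tool frame y/x) 0.12770583040234534 16231 x at y=.06,z=.06: 0.0990042527173296 y range 0.011460945410560069 0.100466212176489 zmin/max 0.0012203140129160223 0.09377124762464299
pin pts 1651
-0.016 898 y [0.0473 0.0545 0.0648] ztop [0.0437 0.0582 0.0612 0.062 ] x [0.0857 0.0869 0.0899]
-0.008 610 y [0.0513 0.0544 0.0605] ztop [0.0494 0.0552 0.0568 0.0573] x [0.091  0.0944 0.0979]
d pct [-0.0133 -0.0123 -0.0097 -0.0044  0.    ]
lip x [0.0717 0.0818 0.0932] y 0.3176682034243953 z [-0.1046  0.0801  0.082 ]
```

View pics/w5c.png

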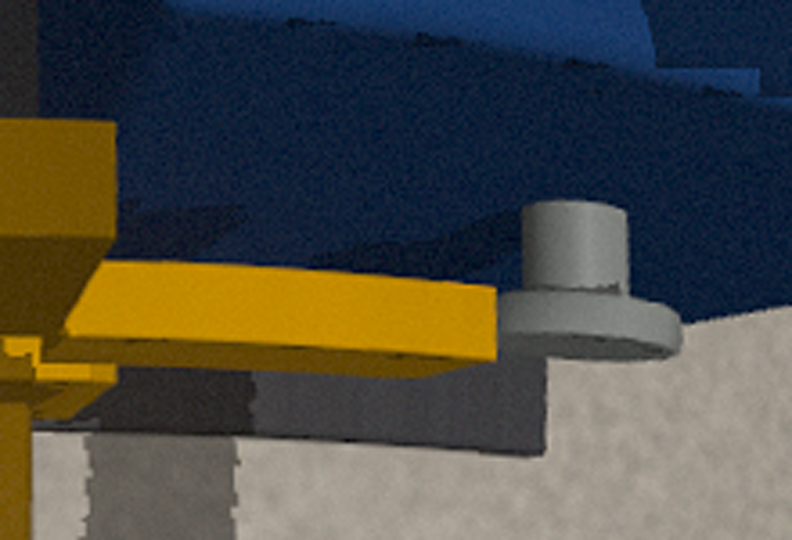

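Call:
arm_command(deltas=[{"delta_pos":[0.003,0,0.001],"rotation":[0,0,0],"jaw":1},{"delta_pos":[0.003,0,0],"rotation":[0,0,0],"jaw":1},{"delta_pos":[0.003,0,0],"rotation":[0,0,0],"jaw":1},{"delta_pos":[0.002,0,0],"rotation":[0,0,0],"jaw":1},{"delta_pos":[0,0,0],"rotation":[0,0,0],"jaw":1},{"delta_pos":[0,0,0],"rotation":[0,0,0],"jaw":1},{"delta_pos":[0,0,0],"rotation":[0,0,0],"jaw":1}])

```text
time_s: 12.45
ee_pos: [0.419, 0.1101, 0.113]
tool_rot: [[0.215, 0.977, 0.002], [0.977, -0.215, -0.001], [-0.0, 0.002, -1.0]]
contact_force: [-0.2, 0.6, -1.6]
grip_width: 0.173
```

```bash
python3 -c "
from h import *
s,c,W=wrist('w6');print(s['ee_pos'],np.array(s['tool_rot']).round(4).tolist(),s['qvel'].round(2),s['contact_force'])
cv2.imwrite('pics/w6c.png',cv2.resize(c['color'][0:150,330:550,::-1],None,fx=3.6,fy=3.6,interpolation=2))
";python3 pm.py w6
```

```text
[0.41897385 0.11011488 0.11301587] [[0.2149, 0.9766, 0.0018], [0.9766, -0.2149, -0.0007], [-0.0003, 0.0019, -1.0]] [ 0.11  0.03 -0.07 -0.14 -0.04  0.05] [-0.24138179  0.56644197 -1.57643065]
face n [ 0.9999  0.0033 -0.0099] yaw err deg (tool frame y/x) 0.19108079453862026 9390 x at y=.06,z=.06: 0.08763166873912596 y range 0.011754412929215965 0.10053522593136542 zmin/max 0.00015007669867225017 0.09488548912063044
pin pts 1682
-0.016 860 y [0.0469 0.0533 0.0647] ztop [0.0456 0.06   0.0628 0.0633] x [0.0744 0.0763 0.079 ]
-0.008 644 y [0.0514 0.0547 0.0607] ztop [0.0515 0.0565 0.0581 0.0586] x [0.0797 0.0831 0.0865]
d pct [-0.0131 -0.0114 -0.0089 -0.0042  0.0001]
lip x [0.08   0.0818 0.0874] y 0.3148419592583715 z [0.0205 0.0802 0.082 ]
```

View pics/w6c.png

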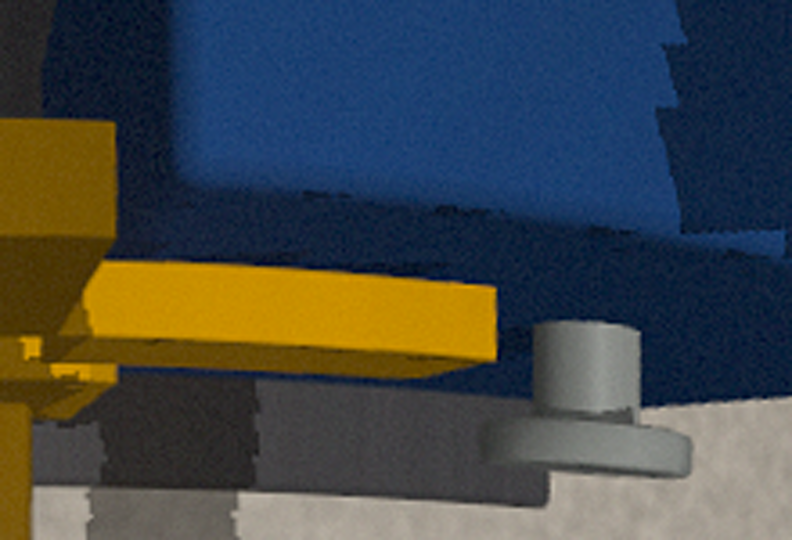

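Call:
arm_command(deltas=[{"delta_pos":[0.0005,0.003,0],"rotation":[0,0,0],"jaw":1},{"delta_pos":[0,0.003,0],"rotation":[0,0,0],"jaw":1},{"delta_pos":[0,0.003,0],"rotation":[0,0,0],"jaw":1},{"delta_pos":[0,0,0],"rotation":[0,0,0],"jaw":1},{"delta_pos":[0,0,0],"rotation":[0,0,0],"jaw":1}])

```text
time_s: 12.92
ee_pos: [0.4291, 0.1082, 0.1132]
tool_rot: [[0.215, 0.977, 0.002], [0.977, -0.215, -0.001], [-0.0, 0.002, -1.0]]
contact_force: [-0.4, 0.7, -1.8]
grip_width: 0.17
```

```bash
python3 -c "
from h import *
s,c,W=wrist('w7');print(s['ee_pos'],np.array(s['tool_rot']).round(4).tolist(),s['qvel'].round(2),s['contact_force'])
cv2.imwrite('pics/w7c.png',cv2.resize(c['color'][0:150,330:550,::-1],None,fx=3.6,fy=3.6,interpolation=2))
";python3 pm.py w7
```

```text
[0.42910161 0.10816585 0.11318104] [[0.2152, 0.9766, 0.0023], [0.9766, -0.2152, -0.0008], [-0.0003, 0.0024, -1.0]] [-0.35  0.53 -0.51 -0.11 -0.21 -0.04] [-0.43353851  0.65318646 -1.83107972]
face n [ 1.0e+00  3.0e-04 -9.5e-03] yaw err deg (tool frame y/x) 0.01842692147385504 8507 x at y=.06,z=.06: 0.08732138117637007 y range 0.00904544258166584 0.09012215952338791 zmin/max 0.0002132318461866412 0.09458235800536044
pin pts 1460
-0.016 886 y [0.0367 0.0434 0.0546] ztop [0.0447 0.0601 0.0626 0.0631] x [0.0741 0.076  0.0785]
-0.008 442 y [0.0415 0.0465 0.0508] ztop [0.0521 0.0568 0.0581 0.0587] x [0.0794 0.0815 0.0862]
d pct [-0.0131 -0.0117 -0.0099 -0.0064  0.    ]
lip x [0.0799 0.0817 0.0854] y 0.31302534740182564 z [-0.0628  0.0802  0.082 ]
```

View pics/w7c.png

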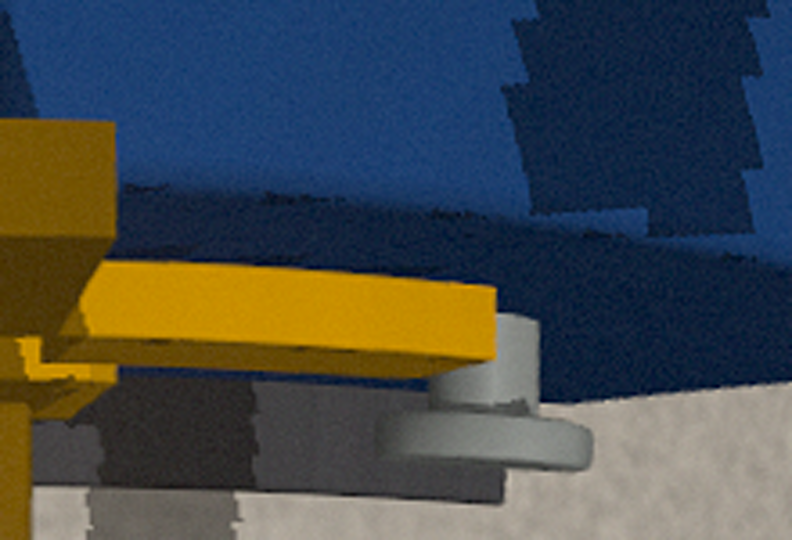

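Call:
arm_command(deltas=[{"delta_pos":[0,0.003,0],"rotation":[0,0,0],"jaw":1},{"delta_pos":[0,0.004,0],"rotation":[0,0,0],"jaw":1},{"delta_pos":[0,0.004,0],"rotation":[0,0,0],"jaw":1},{"delta_pos":[0,0.004,0],"rotation":[0,0,0],"jaw":1},{"delta_pos":[0,0.003,0],"rotation":[0,0,0],"jaw":1},{"delta_pos":[0,0,0],"rotation":[0,0,0],"jaw":1},{"delta_pos":[0,0,0],"rotation":[0,0,0],"jaw":1}])

```text
time_s: 13.55
ee_pos: [0.4488, 0.1037, 0.1132]
tool_rot: [[0.215, 0.977, 0.002], [0.977, -0.215, -0.001], [-0.0, 0.002, -1.0]]
contact_force: [-0.2, -0.1, -1.8]
grip_width: 0.171
```

```bash
python3 -c "
from h import *
s,c,W=wrist('w8');print(s['ee_pos'],np.array(s['tool_rot']).round(4).tolist(),s['qvel'].round(2),s['contact_force'])
cv2.imwrite('pics/w8c.png',cv2.resize(c['color'][0:150,330:550,::-1],None,fx=3.6,fy=3.6,interpolation=2))
";python3 pm.py w8
```

```text
[0.44880749 0.10371001 0.11315637] [[0.2154, 0.9765, 0.0023], [0.9765, -0.2154, -0.0009], [-0.0004, 0.0025, -1.0]] [-0.21  0.66 -0.64 -0.03 -0.13 -0.09] [-0.19838558 -0.05194104 -1.80326712]
face n [ 9.999e-01  7.000e-04 -1.110e-02] yaw err deg (tool frame y/x) 0.0405451351740376 5010 x at y=.06,z=.06: 0.08741900478677206 y range 0.009172094413140182 0.06922440018149942 zmin/max 0.0018846587213647245 0.09412227812290024
pin pts 978
-0.016 750 y [0.0201 0.0262 0.0347] ztop [0.0487 0.0611 0.0627 0.0633] x [0.0743 0.0761 0.0788]
-0.008 143 y [0.0214 0.0255 0.0337] ztop [0.0525 0.0566 0.0581 0.0679] x [0.0794 0.0801 0.0808]
d pct [-0.0131 -0.0122 -0.0107 -0.0087  0.0001]
lip x [0.0716 0.0816 0.0853] y 0.3119959888826781 z [-0.104   0.0801  0.082 ]
```

View pics/w8c.png

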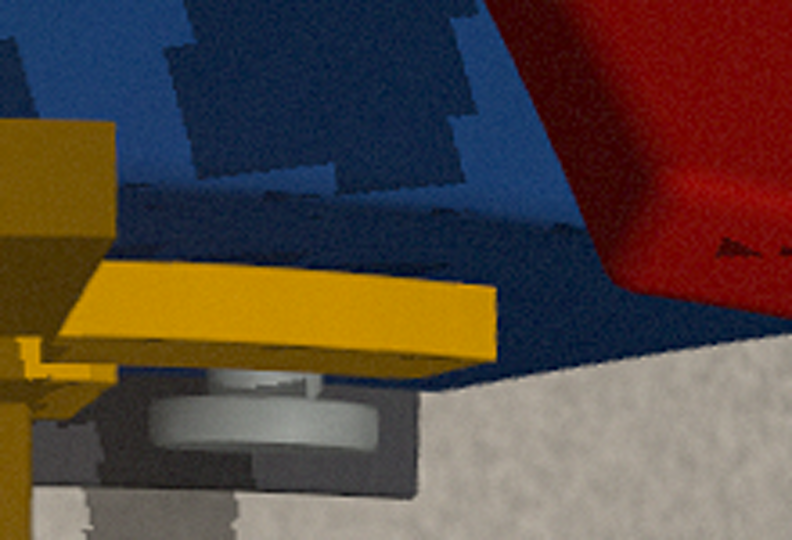

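Call:
arm_command(deltas=[{"delta_pos":[0,0,0.001],"rotation":[0,0,0],"jaw":1},{"delta_pos":[0,0,0.001],"rotation":[0,0,0],"jaw":1},{"delta_pos":[0,0,0.001],"rotation":[0,0,0],"jaw":1},{"delta_pos":[0,0,0],"rotation":[0,0,0],"jaw":1},{"delta_pos":[0,0,0],"rotation":[0,0,0],"jaw":1}])

```text
time_s: 14.02
ee_pos: [0.4483, 0.1038, 0.1096]
tool_rot: [[0.215, 0.977, 0.002], [0.977, -0.215, -0.001], [-0.0, 0.002, -1.0]]
contact_force: [0.1, -0.1, -2.0]
grip_width: 0.169
```

Call:
arm_command(deltas=[{"delta_pos":[0,0,0.001],"rotation":[0,0,0],"jaw":1},{"delta_pos":[0,0,0],"rotation":[0,0,0],"jaw":1}])

```text
time_s: 14.18
ee_pos: [0.4481, 0.1039, 0.1085]
tool_rot: [[0.215, 0.977, 0.002], [0.977, -0.215, -0.001], [-0.0, 0.002, -1.0]]
contact_force: [-0.5, -1.0, -1.7]
grip_width: 0.171
```

Call:
arm_command(deltas=[{"delta_pos":[0,0,0.0007],"rotation":[0,0,0],"jaw":1},{"delta_pos":[0,0,0],"rotation":[0,0,0],"jaw":1}])

```text
time_s: 14.35
ee_pos: [0.4481, 0.1039, 0.1078]
tool_rot: [[0.215, 0.977, 0.002], [0.977, -0.215, -0.001], [-0.0, 0.002, -1.0]]
contact_force: [-0.3, -0.0, -0.9]
grip_width: 0.17
```

Call:
arm_command(deltas=[{"delta_pos":[0,0,0.0004],"rotation":[0,0,0],"jaw":1},{"delta_pos":[0,0,0],"rotation":[0,0,0],"jaw":1}])

```text
time_s: 14.52
ee_pos: [0.4482, 0.1039, 0.1075]
tool_rot: [[0.215, 0.977, 0.002], [0.977, -0.215, -0.001], [-0.0, 0.002, -1.0]]
contact_force: [0.6, 0.0, -0.9]
grip_width: 0.169
```

Call:
arm_command(deltas=[{"delta_pos":[0,0,0.0004],"rotation":[0,0,0],"jaw":1},{"delta_pos":[0,0,0],"rotation":[0,0,0],"jaw":1}])

```text
time_s: 14.68
ee_pos: [0.4484, 0.104, 0.1073]
tool_rot: [[0.215, 0.977, 0.003], [0.977, -0.215, -0.001], [-0.0, 0.003, -1.0]]
contact_force: [-0.2, 0.6, -1.1]
grip_width: 0.169
```

Call:
arm_command(deltas=[{"delta_pos":[0,0,0.0005],"rotation":[0,0,0],"jaw":1},{"delta_pos":[0,0,0],"rotation":[0,0,0],"jaw":1}])

```text
time_s: 14.85
ee_pos: [0.4487, 0.1041, 0.1071]
tool_rot: [[0.215, 0.977, 0.003], [0.977, -0.215, -0.001], [0.0, 0.003, -1.0]]
contact_force: [-0.7, -0.2, 0.0]
grip_width: 0.169
```

```bash
python3 -c "
from h import *
s,c,W=wrist('w9');print(s['ee_pos'],np.array(s['tool_rot']).round(4).tolist(),s['qvel'].round(2),s['contact_force'])
cv2.imwrite('pics/w9c.png',cv2.resize(c['color'][0:150,330:550,::-1],None,fx=3.6,fy=3.6,interpolation=2))
";python3 pm.py w9;python3 bt.py w9
```

```text
[0.44866143 0.1040501  0.10712453] [[0.215, 0.9766, 0.0032], [0.9766, -0.215, -0.0005], [0.0002, 0.0032, -1.0]] [-0.   -0.02 -0.11 -0.    0.2   0.01] [-0.71828664 -0.22929051  0.00435301]
face n [ 0.9998  0.0191 -0.0058] yaw err deg (tool frame y/x) 1.0924613035840112 7867 x at y=.06,z=.06: 0.08679348607003766 y range -0.01780161088136383 0.06980548030562575 zmin/max 0.0015456286924288752 0.10096029200874325
pin pts 1106
-0.016 891 y [0.0201 0.0263 0.035 ] ztop [0.056  0.0669 0.0686 0.0691] x [0.0739 0.0759 0.0789]
-0.008 92 y [0.0217 0.0259 0.036 ] ztop [0.0577 0.0623 0.0647 0.072 ] x [0.0794 0.0798 0.0809]
d pct [-0.0135 -0.0125 -0.011  -0.0094  0.0004]
lip x [0.0718 0.0815 0.087 ] y 0.311219783203659 z [-0.0978  0.0803  0.0822]
18099 [ 0.00665475 -0.03072801 -0.11182525] [0.09528676 0.07883825 0.10664874]
z top [-0.11149629 -0.1099726 ]
plate x pct [0.0796 0.0798 0.0798 0.08   0.0809 0.0834 0.0848] y [-0.02964968  0.03523946]
slope deg 2.6326896851294923
top edge x [0.0796494  0.07992492 0.08144084] y [-0.02957768  0.00605115] 0.2104885591026747 1274
bar z -0.025495672509183023 y [-0.0074035   0.0002308   0.00750306] 4397
0.01 [-0.0075  0.0076]
0.02 [-0.0073  0.0074]
0.03 [-0.0073  0.0073]
0.04 [-0.0074  0.0075]
0.05 [-0.0074  0.0075]
```

View pics/w9c.png

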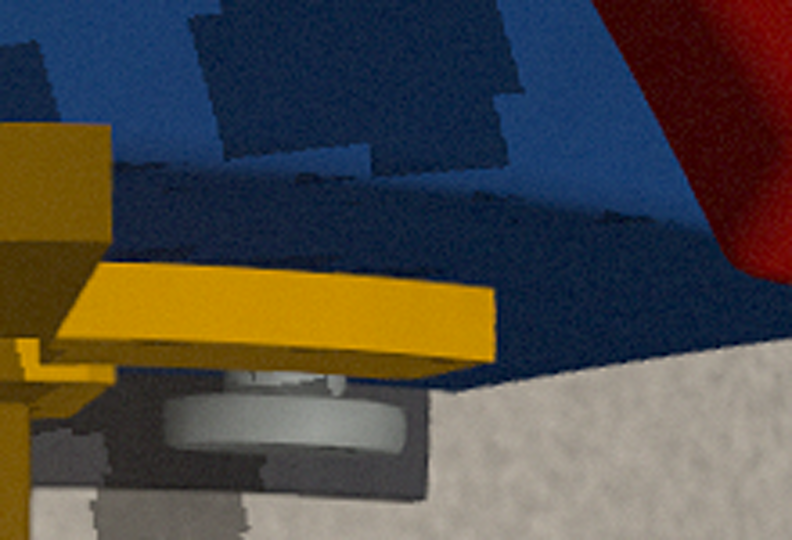

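Call:
arm_command(deltas=[{"delta_pos":[0,0,-0.0015],"rotation":[0,0,0],"jaw":1},{"delta_pos":[0,0,-0.0008],"rotation":[0,0,0],"jaw":1},{"delta_pos":[0,0,0],"rotation":[0,0,0],"jaw":1}])

```text
time_s: 15.15
ee_pos: [0.4485, 0.104, 0.1093]
tool_rot: [[0.215, 0.977, 0.003], [0.977, -0.215, -0.001], [-0.0, 0.003, -1.0]]
contact_force: [-0.4, 0.3, -1.7]
grip_width: 0.168
```

Call:
arm_command(deltas=[{"delta_pos":[0,0.003,0],"rotation":[0,0,0],"jaw":1},{"delta_pos":[0,0.003,0],"rotation":[0,0,0],"jaw":1},{"delta_pos":[0,0,0],"rotation":[0,0,0],"jaw":1}])

```text
time_s: 15.4
ee_pos: [0.4548, 0.1025, 0.1093]
tool_rot: [[0.215, 0.977, 0.003], [0.977, -0.215, -0.001], [-0.0, 0.003, -1.0]]
contact_force: [-0.9, 0.6, -1.1]
grip_width: 0.168
```

Call:
arm_command(deltas=[{"delta_pos":[0,0.003,0],"rotation":[0,0,0],"jaw":1},{"delta_pos":[0,0.002,0],"rotation":[0,0,0],"jaw":1},{"delta_pos":[0,0,0],"rotation":[0,0,0],"jaw":1}])

```text
time_s: 15.65
ee_pos: [0.4603, 0.1012, 0.1091]
tool_rot: [[0.215, 0.977, 0.003], [0.977, -0.215, -0.001], [-0.0, 0.003, -1.0]]
contact_force: [0.3, 0.4, -1.3]
grip_width: 0.165
```

Call:
arm_command(deltas=[{"delta_pos":[0,0.003,0],"rotation":[0,0,0],"jaw":1},{"delta_pos":[0,0.002,0],"rotation":[0,0,0],"jaw":1},{"delta_pos":[0,0,0],"rotation":[0,0,0],"jaw":1}])

```text
time_s: 15.9
ee_pos: [0.4657, 0.1, 0.109]
tool_rot: [[0.215, 0.977, 0.002], [0.977, -0.215, -0.001], [-0.0, 0.002, -1.0]]
contact_force: [-0.3, -0.2, -1.0]
grip_width: 0.17
```

```bash
python3 -c "
from h import *
s,c,W=wrist('w10');print(s['ee_pos'],np.array(s['tool_rot']).round(4).tolist(),s['qvel'].round(2),s['contact_force'])
cv2.imwrite('pics/w10c.png',cv2.resize(c['color'][0:150,330:550,::-1],None,fx=3.6,fy=3.6,interpolation=2))
";python3 pm.py w10
```

```text
[0.46572771 0.09998698 0.10898365] [[0.2152, 0.9766, 0.0022], [0.9766, -0.2152, -0.001], [-0.0005, 0.0024, -1.0]] [-0.1   0.2  -0.03  0.03  0.18  0.02] [-0.29123856 -0.17791562 -0.96735307]
face n [ 0.9933  0.0542 -0.1016] yaw err deg (tool frame y/x) 3.120595275238372 4580 x at y=.06,z=.06: 0.08394564241924261 y range -0.035164404754850664 0.05385922595667237 zmin/max 0.06823097541697964 0.0989639218431445
pin pts 40
d pct [-0.0059  0.0006  0.0014  0.0027  0.0043]
lip x [0.0711 0.0816 0.0854] y 0.307650578034701 z [-0.1004  0.0801  0.0819]
```

View pics/w10c.png

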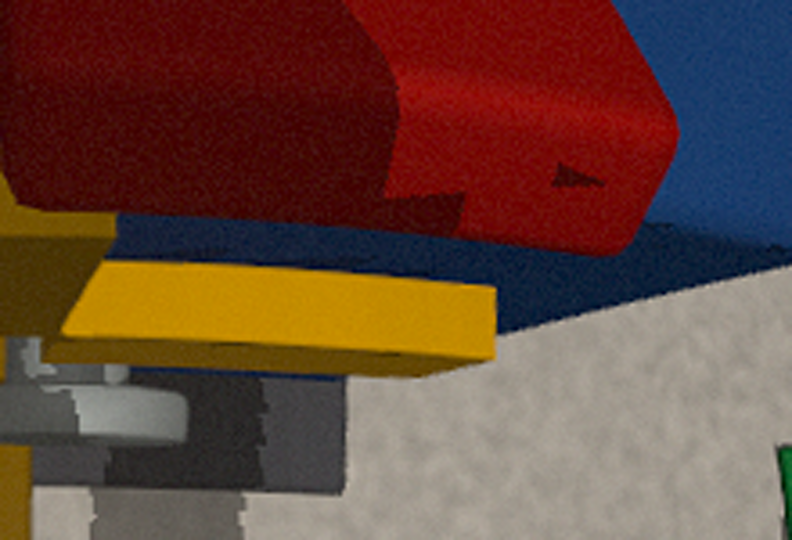

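```bash
cat > hr.py <<'E'
from h import *
import sys
for n,e,Rr in((sys.argv[i],None,None) for i in range(1,len(sys.argv))):
    s=readout.get_state();R=np.array(s['tool_rot']);W=np.load(n+'.npy');c=np.load(n+'_c.npy');S=cv2.cvtColor(c,cv2.COLOR_RGB2HSV)[...,1]
    P=(W-np.array(s['ee_pos']))@R;P[...,2]*=-1
    k=(S<60)&(P[...,2]>.03)&(P[...,2]<.09)&(P[...,0]>.06)&(P[...,0]<.083)&(np.abs(P[...,1])<.05)
    Q=P[k];h=Q[Q[:,0]<.0785];print(n,len(h),'head y',np.percentile(h[:,1],[1,99]),'x',np.percentile(h[:,0],[1,50,99]),'ztop',np.percentile(h[:,2],[50,95,99]))
    sh=Q[Q[:,0]>.0795]; 
    if len(sh)>5: print('shank y',np.percentile(sh[:,1],[1,99]),len(sh))
E
python3 hr.py w10
python3 - <<'E'
from h import *
W=np.load('w9.npy');
E
```

```text
w10 1067 head y [-0.00026771  0.01851488] x [0.07427239 0.07599298 0.07819386] ztop [0.06490303 0.06681496 0.0674312 ]
shank y [0.00440302 0.0191089 ] 170
```

Call:
arm_command(deltas=[{"delta_pos":[0,0.003,0],"rotation":[0,0,0],"jaw":1},{"delta_pos":[0,0.003,-0.0002],"rotation":[0,0,0],"jaw":1},{"delta_pos":[0,0.0015,0],"rotation":[0,0,0],"jaw":1},{"delta_pos":[0,0,0],"rotation":[0,0,0],"jaw":1}])

```text
time_s: 16.28
ee_pos: [0.4736, 0.0983, 0.1092]
tool_rot: [[0.215, 0.977, 0.002], [0.977, -0.215, -0.001], [-0.0, 0.002, -1.0]]
contact_force: [-0.1, 0.6, -1.2]
grip_width: 0.164
```

```bash
python3 -c "
from h import *
s,c,W=wrist('w11');print(s['ee_pos'],np.array(s['tool_rot']).round(4).tolist(),s['qvel'].round(2),s['contact_force'])
cv2.imwrite('pics/w11c.png',cv2.resize(c['color'][0:150,270:490,::-1],None,fx=3.6,fy=3.6,interpolation=2))
";python3 hr.py w11; python3 bt.py w11 | tail -6
```

```text
[0.47356266 0.0982624  0.1091685 ] [[0.2151, 0.9766, 0.002], [0.9766, -0.2151, -0.001], [-0.0005, 0.0022, -1.0]] [-0.13  0.19 -0.1  -0.08  0.15 -0.05] [-0.05241654  0.56298117 -1.22593348]
w11 1037 head y [-0.00822552  0.01047961] x [0.07427711 0.07601689 0.07810585] ztop [0.06481973 0.06669159 0.06725052]
shank y [-0.00364671  0.00581397] 331
bar z -0.025432818565776075 y [-0.0071858   0.0003627   0.00767415] 4392
0.01 [-0.0074  0.0078]
0.02 [-0.0072  0.0075]
0.03 [-0.0071  0.0078]
0.04 [-0.0073  0.0077]
0.05 [-0.0073  0.0076]
```

View pics/w11c.png

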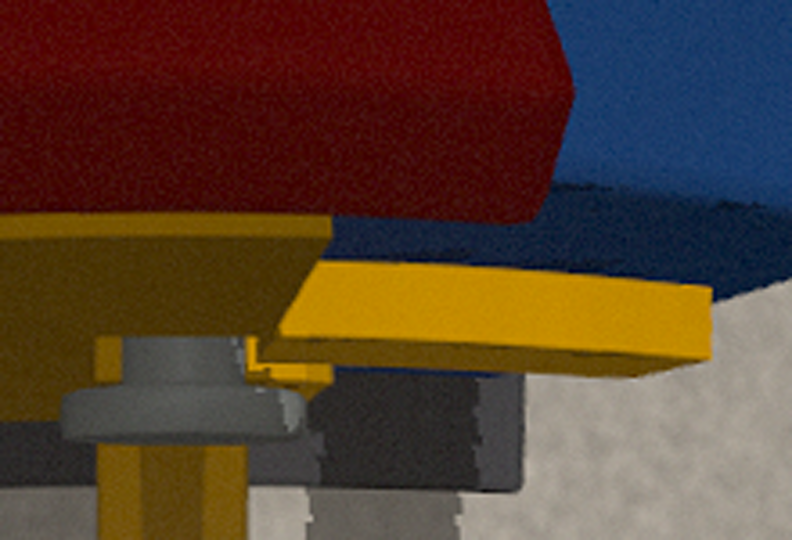

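Call:
arm_command(deltas=[{"delta_pos":[0,0.0008,0],"rotation":[0,0,0],"jaw":1},{"delta_pos":[0,0,0.002],"rotation":[0,0,0],"jaw":1},{"delta_pos":[0,0,0.002],"rotation":[0,0,0],"jaw":1},{"delta_pos":[0,0,0],"rotation":[0,0,0],"jaw":1}])

```text
time_s: 16.67
ee_pos: [0.4743, 0.0981, 0.1048]
tool_rot: [[0.215, 0.977, 0.002], [0.977, -0.215, -0.001], [-0.0, 0.002, -1.0]]
contact_force: [-0.1, 0.1, -1.4]
grip_width: 0.17
```

Call:
arm_command(deltas=[{"delta_pos":[0,0,0.0015],"rotation":[0,0,0],"jaw":1},{"delta_pos":[0,0,0.0015],"rotation":[0,0,0],"jaw":1},{"delta_pos":[0,0,0],"rotation":[0,0,0],"jaw":1}])

```text
time_s: 16.92
ee_pos: [0.4739, 0.0981, 0.1012]
tool_rot: [[0.215, 0.977, 0.001], [0.977, -0.215, -0.001], [-0.001, 0.002, -1.0]]
contact_force: [0.7, 0.7, -1.2]
grip_width: 0.166
```

Call:
arm_command(deltas=[{"delta_pos":[0,0.0004,0.0015],"rotation":[0,0,0],"jaw":1},{"delta_pos":[0,0,0.0015],"rotation":[0,0,0],"jaw":1},{"delta_pos":[0,0,0],"rotation":[0,0,0],"jaw":1}])

```text
time_s: 17.17
ee_pos: [0.4743, 0.0981, 0.0978]
tool_rot: [[0.215, 0.977, 0.001], [0.977, -0.215, -0.001], [-0.001, 0.002, -1.0]]
contact_force: [-0.4, 0.4, -0.9]
grip_width: 0.169
```

Call:
arm_command(deltas=[{"delta_pos":[0,0.0002,0.0015],"rotation":[0,0,0],"jaw":1},{"delta_pos":[0,0,0.001],"rotation":[0,0,0],"jaw":1},{"delta_pos":[0,0,0],"rotation":[0,0,0],"jaw":1}])

```text
time_s: 17.42
ee_pos: [0.4745, 0.098, 0.095]
tool_rot: [[0.215, 0.977, 0.001], [0.977, -0.215, -0.001], [-0.001, 0.001, -1.0]]
contact_force: [-0.8, 0.0, -1.9]
grip_width: 0.168
```

```bash
python3 -c "
from h import *
s,c,W=wrist('w12');print(s['ee_pos'],np.array(s['tool_rot']).round(4).tolist(),s['qvel'].round(2),s['contact_force'])
cv2.imwrite('pics/w12c.png',cv2.resize(c['color'][0:150,270:490,::-1],None,fx=3.6,fy=3.6,interpolation=2))
";python3 hr.py w12; python3 bt.py w12 | tail -6
```

```text
[0.47450067 0.09802826 0.09498006] [[0.2149, 0.9766, 0.0013], [0.9766, -0.2149, -0.0009], [-0.0006, 0.0015, -1.0]] [-0.06  0.16 -0.06  0.03  0.02 -0.02] [-0.81104557  0.02754823 -1.87854674]
w12 1436 head y [-0.00926027  0.00942258] x [0.07430197 0.07598795 0.07826588] ztop [0.07884843 0.0808635  0.08149124]
shank y [-0.00452642  0.00475754] 168
bar z -0.02537013879693507 y [-0.00732512  0.00025274  0.00755649] 4402
0.01 [-0.0075  0.0077]
0.02 [-0.0073  0.0074]
0.03 [-0.0072  0.0077]
0.04 [-0.0074  0.0076]
0.05 [-0.0074  0.0075]
```

View pics/w12c.png

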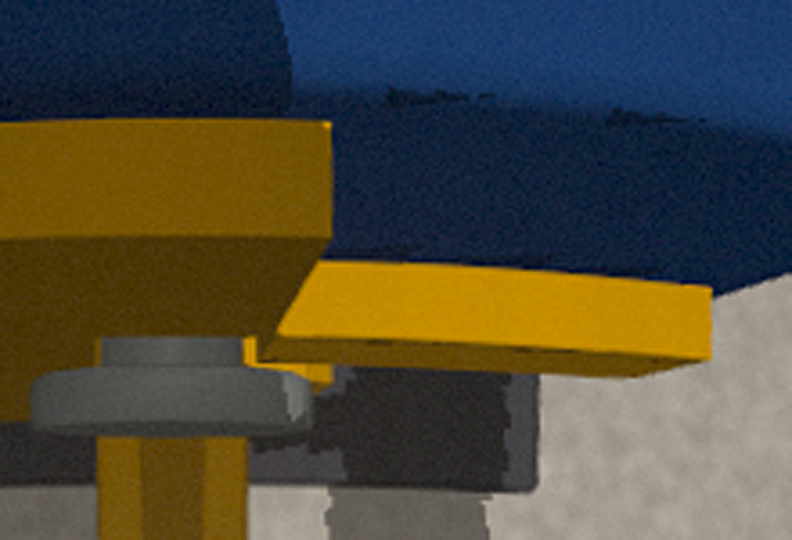

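```bash
python3 -c "
from h import *
c=capture('scene');save('s12',cv2.resize(c['color'][110:290,280:520],(800,600),interpolation=2))
W=np.load('w11.npy');c=np.load('w11_c.npy');hsv=cv2.cvtColor(c,cv2.COLOR_RGB2HSV).astype(int);m=((hsv[...,0]<8)|(hsv[...,0]>172))&(hsv[...,1]>150);m[150:]=0
Q=W[m];Q=Q[~np.isnan(Q).any(1)];ex=np.array([.215,.9766,0]);ey=np.array([-.9766,.215,0]);T=np.array([.47356,.09826,.1092])
print(len(Q),np.c_[(Q-T)@ex,(Q-T)@ey,Q[:,2]].min(0),np.c_[(Q-T)@ex,(Q-T)@ey,Q[:,2]].max(0))
"
```

```text
6 [ 0.08726843 -0.0204357   0.19287539] [ 0.08765903 -0.00979163  0.20372413]
```

View pics/s12.png

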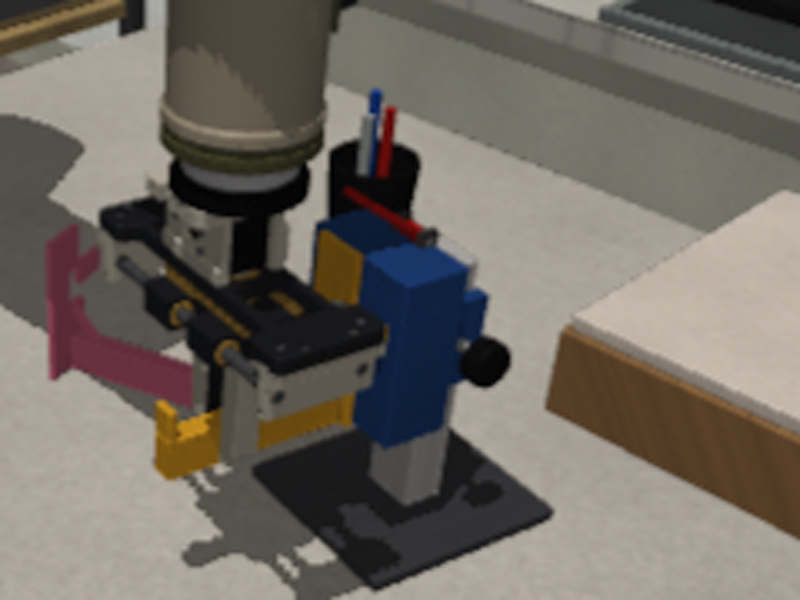

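Call:
arm_command(deltas=[{"delta_pos":[0,0,0.001],"rotation":[0,0,0],"jaw":1},{"delta_pos":[0,0,0.0005],"rotation":[0,0,0],"jaw":1},{"delta_pos":[0,0,0],"rotation":[0,0,0],"jaw":1}])

```text
time_s: 17.77
ee_pos: [0.4748, 0.0981, 0.0937]
tool_rot: [[0.215, 0.977, 0.002], [0.977, -0.215, -0.001], [-0.0, 0.002, -1.0]]
contact_force: [0.5, 0.2, -1.5]
grip_width: 0.166
```

Call:
arm_command(deltas=[{"delta_pos":[0,0,0.0007],"rotation":[0,0,0],"jaw":1},{"delta_pos":[0,0,0],"rotation":[0,0,0],"jaw":1}])

```text
time_s: 17.93
ee_pos: [0.4748, 0.0981, 0.093]
tool_rot: [[0.215, 0.977, 0.002], [0.977, -0.215, -0.001], [-0.0, 0.002, -1.0]]
contact_force: [0.2, -0.5, -2.8]
grip_width: 0.168
```

Call:
arm_command(deltas=[{"delta_pos":[0,0,0.0005],"rotation":[0,0,0],"jaw":1},{"delta_pos":[0,0,0],"rotation":[0,0,0],"jaw":1}])

```text
time_s: 18.1
ee_pos: [0.4748, 0.0981, 0.0925]
tool_rot: [[0.215, 0.977, 0.002], [0.977, -0.215, -0.001], [-0.0, 0.002, -1.0]]
contact_force: [-0.2, -0.2, -1.3]
grip_width: 0.169
```

Call:
arm_command(deltas=[{"delta_pos":[0,0,0.0005],"rotation":[0,0,0],"jaw":1},{"delta_pos":[0,0,0],"rotation":[0,0,0],"jaw":1}])

```text
time_s: 18.27
ee_pos: [0.4748, 0.0981, 0.0919]
tool_rot: [[0.215, 0.977, 0.002], [0.977, -0.215, -0.001], [-0.0, 0.002, -1.0]]
contact_force: [-0.1, -0.3, -1.5]
grip_width: 0.171
```

Call:
arm_command(deltas=[{"delta_pos":[0,0,0.0005],"rotation":[0,0,0],"jaw":1},{"delta_pos":[0,0,0],"rotation":[0,0,0],"jaw":1}])

```text
time_s: 18.43
ee_pos: [0.4748, 0.0981, 0.0914]
tool_rot: [[0.215, 0.977, 0.002], [0.977, -0.215, -0.001], [-0.0, 0.002, -1.0]]
contact_force: [0.6, 0.5, -1.6]
grip_width: 0.172
```

Call:
arm_command(deltas=[{"delta_pos":[0,0,0.0005],"rotation":[0,0,0],"jaw":1},{"delta_pos":[0,0,0],"rotation":[0,0,0],"jaw":1}])

```text
time_s: 18.6
ee_pos: [0.4749, 0.0981, 0.091]
tool_rot: [[0.215, 0.977, 0.002], [0.977, -0.215, -0.001], [-0.0, 0.002, -1.0]]
contact_force: [-0.7, 0.1, -0.4]
grip_width: 0.165
```

Call:
arm_command(deltas=[{"delta_pos":[0,0,0.0004],"rotation":[0,0,0],"jaw":1},{"delta_pos":[0,0,0],"rotation":[0,0,0],"jaw":1},{"delta_pos":[0,0,0],"rotation":[0,0,0],"jaw":1}])

```text
time_s: 18.85
ee_pos: [0.4752, 0.0982, 0.0909]
tool_rot: [[0.215, 0.977, 0.003], [0.977, -0.215, -0.001], [0.0, 0.003, -1.0]]
contact_force: [-0.2, 0.2, -1.3]
grip_width: 0.167
```

Call:
arm_command(deltas=[{"delta_pos":[0,0,0.0005],"rotation":[0,0,0],"jaw":1},{"delta_pos":[0,0,0],"rotation":[0,0,0],"jaw":1}])

```text
time_s: 19.02
ee_pos: [0.4754, 0.0983, 0.0907]
tool_rot: [[0.215, 0.977, 0.003], [0.977, -0.215, -0.0], [0.0, 0.003, -1.0]]
contact_force: [-0.7, -0.9, -0.2]
grip_width: 0.168
```

```bash
python3 -c "
from h import *
s,c,W=wrist('w13');print(s['ee_pos'],np.array(s['tool_rot']).round(4).tolist(),s['qvel'].round(2),s['contact_force'],s['wrist_torque'])
cv2.imwrite('pics/w13c.png',cv2.resize(c['color'][0:150,270:490,::-1],None,fx=3.6,fy=3.6,interpolation=2))
";python3 hr.py w13; python3 bt.py w13
```

```text
[0.47537311 0.09831207 0.09066911] [[0.2148, 0.9767, 0.0032], [0.9767, -0.2148, -0.0004], [0.0003, 0.0032, -1.0]] [-0.06 -0.13 -0.1  -0.13  0.2  -0.1 ] [-0.73832219 -0.91252086 -0.24703259] [0.03073786 0.14519995 0.03133081]
w13 1602 head y [-0.00989084  0.00885991] x [0.07394105 0.07562074 0.07789683] ztop [0.08314154 0.08509636 0.08557639]
shank y [-0.00517673  0.03417571] 94
16369 [ 0.00686386 -0.06995734 -0.11186187] [0.09518881 0.0619105  0.08283094]
z top [-0.11152761 -0.11029181]
plate x pct [0.0797 0.0798 0.0799 0.08   0.0812 0.0835 0.0849] y [-0.02975009  0.03522763]
slope deg 2.7210947882616687
top edge x [0.07965793 0.07993182 0.0814245 ] y [-0.0297596   0.00597763] 0.2917601890612153 1240
bar z -0.025541159382170248 y [-0.00740064  0.00025002  0.00750336] 4404
0.01 [-0.0075  0.0076]
0.02 [-0.0073  0.0074]
0.03 [-0.0075  0.0073]
0.04 [-0.0074  0.0076]
0.05 [-0.0074  0.0075]
```

View pics/w13c.png

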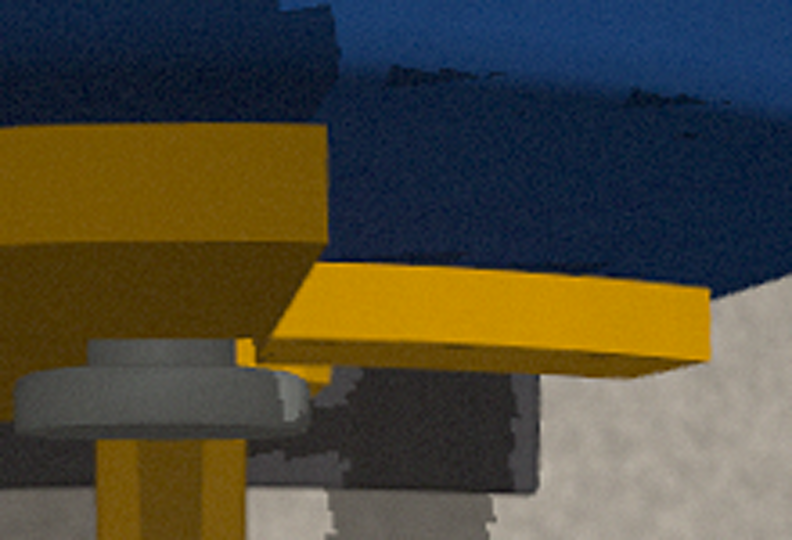

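Call:
arm_command(deltas=[{"delta_pos":[0.001,0,0.0003],"rotation":[0,0,0],"jaw":1},{"delta_pos":[0,0,0],"rotation":[0,0,0],"jaw":1}])

```text
time_s: 19.23
ee_pos: [0.4759, 0.0992, 0.0906]
tool_rot: [[0.215, 0.977, 0.004], [0.977, -0.215, -0.001], [0.0, 0.004, -1.0]]
contact_force: [-0.5, 0.1, 0.3]
grip_width: 0.17
```

Call:
arm_command(deltas=[{"delta_pos":[0.0008,0,0],"rotation":[0,0,0],"jaw":1},{"delta_pos":[0,0,0],"rotation":[0,0,0],"jaw":1}])

```text
time_s: 19.4
ee_pos: [0.4762, 0.1, 0.0907]
tool_rot: [[0.215, 0.977, 0.004], [0.977, -0.215, -0.001], [0.0, 0.004, -1.0]]
contact_force: [0.6, -0.4, 0.7]
grip_width: 0.17
```

Call:
arm_command(deltas=[{"delta_pos":[0.0003,-0.001,0],"rotation":[0,0,0],"jaw":1},{"delta_pos":[0,0,0],"rotation":[0,0,0],"jaw":1}])

```text
time_s: 19.57
ee_pos: [0.4755, 0.1003, 0.0907]
tool_rot: [[0.215, 0.977, 0.005], [0.977, -0.215, -0.001], [-0.0, 0.005, -1.0]]
contact_force: [-0.9, -1.3, -0.1]
grip_width: 0.172
```

Call:
arm_command(deltas=[{"delta_pos":[0.0004,0,0.0004],"rotation":[0,0,0],"jaw":1},{"delta_pos":[0,0,0],"rotation":[0,0,0],"jaw":1}])

```text
time_s: 19.73
ee_pos: [0.4756, 0.1003, 0.0906]
tool_rot: [[0.216, 0.976, 0.005], [0.977, -0.216, -0.002], [-0.001, 0.005, -1.0]]
contact_force: [-1.0, -0.9, 1.4]
grip_width: 0.169
```

```bash
python3 -c "
from h import *
s,c,W=wrist('w14');print(s['ee_pos'],np.array(s['tool_rot']).round(4).tolist(),s['contact_force'],s['wrist_torque'])
";python3 hr.py w14; python3 bt.py w14;python3 pm.py w14|head -1
```

```text
[0.47563632 0.10026908 0.09059123] [[0.2155, 0.9765, 0.0047], [0.9765, -0.2155, -0.0019], [-0.0009, 0.005, -1.0]] [-0.99471685 -0.88664183  1.43606265] [-0.06392185  0.08278407 -0.01644979]
w14 1872 head y [-0.00965487  0.00922175] x [0.0718764  0.07420168 0.0783839 ] ztop [0.08269081 0.08526608 0.08582078]
shank y [-0.00476153  0.03099493] 54
16171 [ 0.00625531 -0.0702008  -0.11194366] [0.0935203  0.03992006 0.09077105]
z top [-0.11159529 -0.11019295]
plate x pct [0.0795 0.0796 0.0797 0.0798 0.0809 0.0833 0.0846] y [-0.02951846  0.035467  ]
slope deg 2.472343894178134
top edge x [0.07947076 0.07974788 0.081055  ] y [-0.0293633   0.00632066] 0.1488500141065845 1194
bar z -0.02563213978575863 y [-0.00725314  0.00032066  0.00763847] 4403
0.01 [-0.0074  0.0077]
0.02 [-0.0072  0.0075]
0.03 [-0.0071  0.0077]
0.04 [-0.0074  0.0076]
0.05 [-0.0073  0.0076]
face n [1.e+00 6.e-04 9.e-04] yaw err deg (tool frame y/x) 0.03401482369466016 5952 x at y=.06,z=.06: 0.08485894831422047 y range -0.043456471696528984 0.04354017026878511 zmin/max 0.004091857102121567 0.1106377784261739
```

Plate back meets the face (0.0847 vs 0.0849), pin and bar agree sideways within 0.5 mm, and the pin carries the weight. I'll ease the grip gradually before opening.

Call:
arm_command(deltas=[{"delta_pos":[0,0,0],"rotation":[0,0,0],"jaw":1},{"delta_pos":[0,0,0],"rotation":[0,0,0],"jaw":1},{"delta_pos":[0,0,0],"rotation":[0,0,0],"jaw":1}], force=12)

```text
time_s: 20.03
ee_pos: [0.4756, 0.1004, 0.0905]
tool_rot: [[0.215, 0.977, 0.005], [0.977, -0.215, -0.002], [-0.001, 0.005, -1.0]]
contact_force: [-0.9, -0.7, 1.1]
grip_width: 0.171
```

Call:
arm_command(deltas=[{"delta_pos":[0,0,0],"rotation":[0,0,0],"jaw":1},{"delta_pos":[0,0,0],"rotation":[0,0,0],"jaw":1},{"delta_pos":[0,0,0],"rotation":[0,0,0],"jaw":1},{"delta_pos":[0,0,0],"rotation":[0,0,0],"jaw":1}], force=3)

```text
time_s: 20.37
ee_pos: [0.4756, 0.1004, 0.0904]
tool_rot: [[0.215, 0.977, 0.005], [0.977, -0.215, -0.002], [-0.001, 0.005, -1.0]]
contact_force: [0.4, -1.9, 0.4]
grip_width: 0.17
```

```bash
python3 -c "
from h import *
s,c,W=wrist('w15');print(s['ee_pos'],np.array(s['tool_rot']).round(4).tolist(),s['contact_force'],s['wrist_torque'])
";python3 hr.py w15; python3 bt.py w15;python3 pm.py w15|head -1
```

```text
[0.47559654 0.1003817  0.09042996] [[0.2152, 0.9766, 0.0046], [0.9766, -0.2152, -0.0018], [-0.0007, 0.0049, -1.0]] [ 0.41845929 -1.87291317  0.35959369] [-0.23707629  0.17660972  0.03295582]
w15 1915 head y [-0.00960296  0.0092394 ] x [0.07186795 0.07419529 0.07839479] ztop [0.0825734  0.08534057 0.08604031]
shank y [-0.00479981  0.02243935] 41
15945 [ 0.00632436 -0.06151953 -0.1119485 ] [0.09090298 0.04008074 0.08117655]
z top [-0.1115892  -0.11010596]
plate x pct [0.0794 0.0795 0.0796 0.0798 0.0809 0.0832 0.0844] y [-0.02933289  0.03576735]
slope deg 2.3826779369104436
top edge x [0.07931731 0.07956449 0.08075795] y [-0.02881005  0.00648288] -0.03339156755105071 1187
bar z -0.02567600643448829 y [-0.00715272  0.0002423   0.00765736] 4412
0.01 [-0.0071  0.0077]
0.02 [-0.0073  0.0077]
0.03 [-0.0072  0.0077]
0.04 [-0.0071  0.0076]
0.05 [-0.0074  0.0078]
face n [1.e+00 3.e-04 9.e-04] yaw err deg (tool frame y/x) 0.017920186192956516 5897 x at y=.06,z=.06: 0.08486443670350154 y range -0.04351056682283963 0.043484318892307736 zmin/max 0.0011692729749520653 0.11059346800201537
```

Call:
arm_command(deltas=[{"delta_pos":[0,0,0],"rotation":[0,0,0],"jaw":0.78},{"delta_pos":[0,0,0],"rotation":[0,0,0],"jaw":0.7},{"delta_pos":[0,0,0],"rotation":[0,0,0],"jaw":0.6},{"delta_pos":[0,0,0],"rotation":[0,0,0],"jaw":0.5},{"delta_pos":[0,0,0],"rotation":[0,0,0],"jaw":0.4},{"delta_pos":[0,0,0],"rotation":[0,0,0],"jaw":0.4},{"delta_pos":[0,0,0],"rotation":[0,0,0],"jaw":0.4},{"delta_pos":[0,0,0],"rotation":[0,0,0],"jaw":0.4}])

```text
time_s: 21.08
ee_pos: [0.4753, 0.1012, 0.0901]
tool_rot: [[0.215, 0.977, 0.004], [0.977, -0.215, -0.0], [0.0, 0.004, -1.0]]
contact_force: [0.2, 0.5, 1.4]
grip_width: 0.595
```

```bash
python3 -c "
from h import *
s,c,W=wrist('w16');print(s['ee_pos'],np.array(s['tool_rot']).round(4).tolist(),s['contact_force'],s['wrist_torque'],s['grip_width'])
";python3 hr.py w16; python3 bt.py w16;python3 pm.py w16|head -1
```

```text
[0.4753344  0.10120479 0.09011526] [[0.2149, 0.9766, 0.0042], [0.9766, -0.2149, -0.0005], [0.0005, 0.0042, -1.0]] [0.22441182 0.53633901 1.35833345] [-0.02181247  0.11416804 -0.07407937] 0.595236965543303
w16 1985 head y [-0.00942325  0.00953503] x [0.07121824 0.07374604 0.07841007] ztop [0.0825175  0.08556833 0.0861716 ]
15503 [ 0.00825126 -0.06300107 -0.11211749] [0.09031304 0.07816241 0.09101683]
z top [-0.11179548 -0.11047289]
plate x pct [0.0787 0.0788 0.0789 0.079  0.0803 0.0825 0.0837] y [-0.02893538  0.03606665]
slope deg 2.3544223342904504
top edge x [0.0786666  0.07889109 0.07966491] y [-0.02861446  0.00681535] -0.04830714733104679 1157
bar z -0.025876823035578127 y [-0.00674154  0.00062226  0.00800333] 4393
0.01 [-0.0067  0.0079]
0.02 [-0.0069  0.0081]
0.03 [-0.0068  0.008 ]
0.04 [-0.0067  0.0082]
0.05 [-0.007   0.0082]
face n [ 1.e+00  8.e-04 -2.e-04] yaw err deg (tool frame y/x) 0.04628210981352149 5689 x at y=.06,z=.06: 0.08414439202303502 y range -0.04369104662445803 0.04371822545936934 zmin/max 0.0042497610694612045 0.11078096159001842
```

View pics/w16.png

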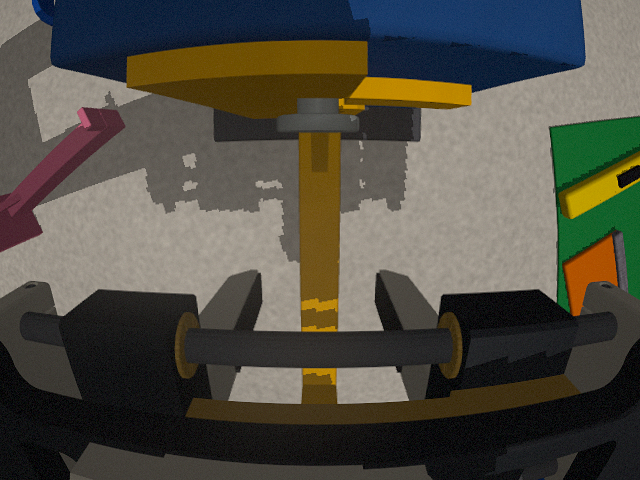

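The bracket hangs by itself: the plate back is still on the face, the sideways offset is about 0.6 mm and the fingers are clear on both sides (px 245 and 390). Next I retreat straight up.

Call:
arm_command(deltas=[{"delta_pos":[0,0,-0.003],"rotation":[0,0,0],"jaw":0.4},{"delta_pos":[0,0,-0.006],"rotation":[0,0,0],"jaw":0.4},{"delta_pos":[0,0,-0.01],"rotation":[0,0,0],"jaw":0.4},{"delta_pos":[0,0,-0.01],"rotation":[0,0,0],"jaw":0.4},{"delta_pos":[0,0,-0.01],"rotation":[0,0,0],"jaw":0.4},{"delta_pos":[0,0,0],"rotation":[0,0,0],"jaw":0.4},{"delta_pos":[0,0,0],"rotation":[0,0,0],"jaw":0.4}])

```text
time_s: 21.72
ee_pos: [0.4759, 0.1013, 0.1349]
tool_rot: [[0.215, 0.977, 0.006], [0.977, -0.215, -0.0], [0.001, 0.006, -1.0]]
contact_force: [-0.5, 0.1, -1.2]
grip_width: 0.601
```

```bash
python3 -c "
from h import *
s,c,W=wrist('w17');print(s['ee_pos'],np.array(s['tool_rot']).round(4).tolist(),s['contact_force'],s['grip_width'])
c=capture('scene');save('s17',cv2.resize(c['color'][110:290,280:520],(800,600),interpolation=2))
"
```

```text
[0.47587484 0.10129077 0.13491809] [[0.215, 0.9766, 0.0063], [0.9766, -0.215, -0.0002], [0.0011, 0.0062, -1.0]] [-0.48259875  0.05437661 -1.15145465] 0.6010646289215598
```

View pics/s17.png

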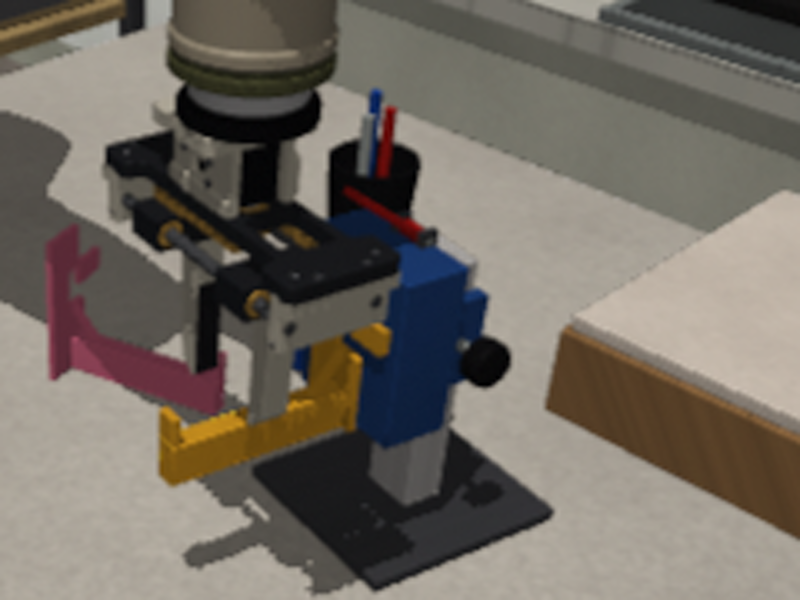

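View pics/w17.png

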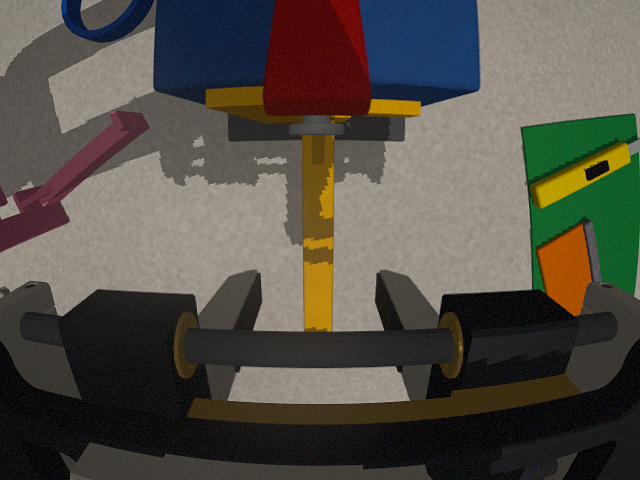

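The bracket hangs level, with the red keeper still raised above it (w17 px 315,60). I lift higher and shut the fingers.

Call:
arm_command(deltas=[{"delta_pos":[0,0,-0.01],"rotation":[0.3,0,0],"jaw":0.4},{"delta_pos":[0,0,-0.015],"rotation":[0,0,0],"jaw":0.4},{"delta_pos":[0,0,-0.015],"rotation":[0,0,0],"jaw":1},{"delta_pos":[0,0,-0.015],"rotation":[0,0,0],"jaw":1},{"delta_pos":[0,0,-0.015],"rotation":[0,0,0],"jaw":1},{"delta_pos":[0,0,-0.015],"rotation":[0,0,0],"jaw":1},{"delta_pos":[0,0,-0.015],"rotation":[0,0,0],"jaw":1},{"delta_pos":[0,0,-0.015],"rotation":[0,0,0],"jaw":1},{"delta_pos":[0,0,-0.01],"rotation":[0,0,0],"jaw":1},{"delta_pos":[0,0,0],"rotation":[0,0,0],"jaw":1},{"delta_pos":[0,0,0],"rotation":[0,0,0],"jaw":1}], force=20)

```text
time_s: 22.73
ee_pos: [0.4726, 0.1007, 0.265]
tool_rot: [[0.215, 0.977, -0.011], [0.977, -0.215, 0.001], [-0.002, -0.011, -1.0]]
contact_force: [-0.7, -0.3, -1.0]
grip_width: 0.018
```

```bash
python3 -c "
from h import *
s,c,W=wrist('w18');print(s['ee_pos'],np.array(s['tool_rot']).round(4).tolist(),s['contact_force'],s['grip_width'])
c=c['color'];hsv=cv2.cvtColor(c,cv2.COLOR_RGB2HSV).astype(int);m=((hsv[...,0]<8)|(hsv[...,0]>172))&(hsv[...,1]>150)&(W[...,2]>.19)&(W[...,2]<.26);m[300:]=0
Q=W[m]
for n,o in(('tool',np.array(s['ee_pos'])),):
    R=np.array(s['tool_rot']);q=(Q-o)@R;print(len(q),np.percentile(q,[1,50,99],axis=0).round(4).tolist(),np.percentile(Q[:,2],[1,50,99]))
    a=np.polyfit(q[:,0],-q[:,2],1);print('slope',a)
"
```

```text
[0.47257368 0.10074981 0.26498235] [[0.2149, 0.9766, -0.011], [0.9766, -0.2149, 0.0006], [-0.0018, -0.0109, -0.9999]] [-0.66126215 -0.25077295 -0.97462376] 0.017883081983054844
2597 [[0.0748, -0.0048, 0.017], [0.0978, 0.0028, 0.0323], [0.1287, 0.0105, 0.0526]] [0.21219456 0.23249735 0.24777154]
slope [-0.69907176  0.0360015 ]
```

View pics/w18.png

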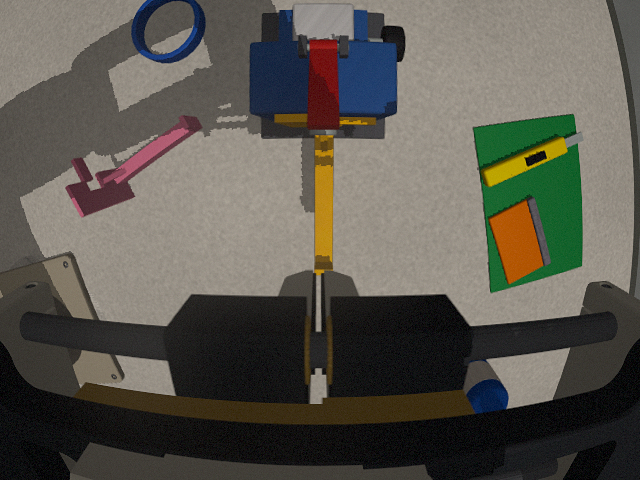

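Call:
arm_command(deltas=[{"delta_pos":[0,0,-0.005],"rotation":[-0.6,0,0],"jaw":1},{"delta_pos":[0.009,0,-0.003],"rotation":[0,0,0],"jaw":1},{"delta_pos":[0.012,0,0],"rotation":[0,0,0],"jaw":1},{"delta_pos":[0.012,0,0],"rotation":[0,0,0],"jaw":1},{"delta_pos":[0.012,0,0],"rotation":[0,0,0],"jaw":1},{"delta_pos":[0.012,0,0],"rotation":[0,0,0],"jaw":1},{"delta_pos":[0.01,0,0],"rotation":[0,0,0],"jaw":1},{"delta_pos":[0.006,0,0],"rotation":[0,0,0],"jaw":1},{"delta_pos":[0,0,0],"rotation":[0,0,0],"jaw":1},{"delta_pos":[0,0,0],"rotation":[0,0,0],"jaw":1},{"delta_pos":[0,0,0],"rotation":[0,0,0],"jaw":1}])

```text
time_s: 23.7
ee_pos: [0.4875, 0.182, 0.2678]
tool_rot: [[0.212, 0.977, -0.008], [0.977, -0.212, -0.003], [-0.005, -0.007, -1.0]]
contact_force: [0.3, 0.7, 0.6]
grip_width: 0.006
```

Call:
arm_command(deltas=[{"delta_pos":[0.0005,0.0055,0],"rotation":[-0.4,0.3,0],"jaw":1},{"delta_pos":[0,0,0.005],"rotation":[0,0,0],"jaw":1},{"delta_pos":[0,0,0.005],"rotation":[0,0,0],"jaw":1},{"delta_pos":[0,0,0],"rotation":[0,0,0],"jaw":1},{"delta_pos":[0,0,0],"rotation":[0,0,0],"jaw":1}])

```text
time_s: 24.12
ee_pos: [0.4938, 0.1794, 0.2568]
tool_rot: [[0.214, 0.977, 0.001], [0.977, -0.214, 0.001], [0.001, 0.001, -1.0]]
contact_force: [-0.0, -0.1, 0.5]
grip_width: 0.003
```

```bash
python3 -c "
from h import *
s=readout.get_state();print(s['ee_pos'],np.array(s['tool_rot']).round(4).tolist(),s['contact_force'],s['grip_width'])
c=capture('scene');save('s19',cv2.resize(c['color'][110:290,280:520],(800,600),interpolation=2))
"
```

```text
[0.49377551 0.17937491 0.25677687] [[0.2144, 0.9768, 0.001], [0.9768, -0.2144, 0.0007], [0.0009, 0.0008, -1.0]] [-0.01002546 -0.10364596  0.45094603] 0.002946390582735981
```

View pics/s19.png

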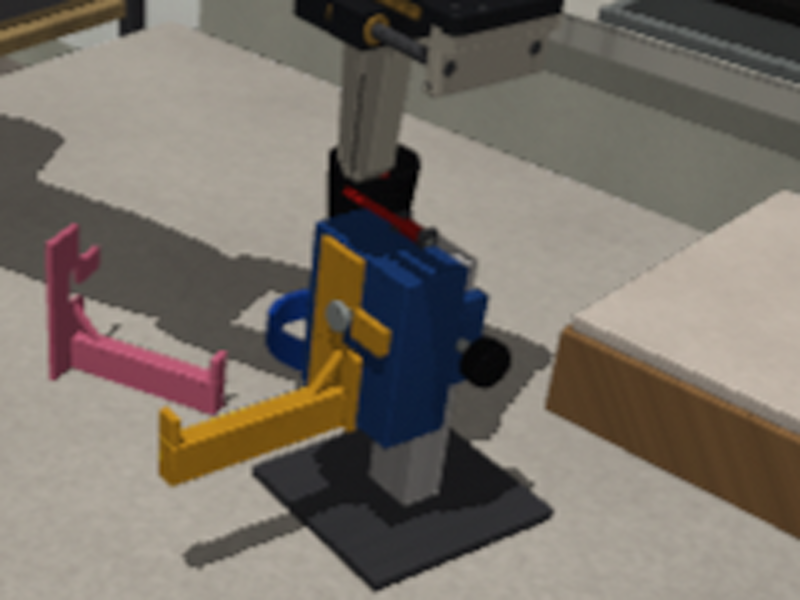

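The bracket hangs cleanly with the pin head in the notch (s19 px 340,315), and the fingertips are just over the raised keeper. I press down in small steps.

Call:
arm_command(deltas=[{"delta_pos":[0.002,0,0.003],"rotation":[0,0,0],"jaw":1},{"delta_pos":[0,0,0.003],"rotation":[0,0,0],"jaw":1},{"delta_pos":[0,0,0.002],"rotation":[0,0,0],"jaw":1},{"delta_pos":[0,0,0.002],"rotation":[0,0,0],"jaw":1},{"delta_pos":[0,0,0.002],"rotation":[0,0,0],"jaw":1}])

```text
time_s: 24.58
ee_pos: [0.4946, 0.1806, 0.245]
tool_rot: [[0.215, 0.977, 0.002], [0.977, -0.215, -0.0], [0.0, 0.002, -1.0]]
contact_force: [-0.7, -4.1, 4.7]
grip_width: 0.006
```

Call:
arm_command(deltas=[{"delta_pos":[0,0,0.002],"rotation":[0,0,0],"jaw":1},{"delta_pos":[0,0,0.002],"rotation":[0,0,0],"jaw":1},{"delta_pos":[0,0,0.002],"rotation":[0,0,0],"jaw":1}])

```text
time_s: 24.83
ee_pos: [0.4951, 0.1799, 0.2398]
tool_rot: [[0.216, 0.976, 0.004], [0.976, -0.216, -0.001], [-0.001, 0.004, -1.0]]
contact_force: [-0.1, -0.7, 1.8]
grip_width: 0.004
```

Call:
arm_command(deltas=[{"delta_pos":[0.001,-0.001,0.002],"rotation":[0.2,0,0],"jaw":1},{"delta_pos":[0.001,0,0.002],"rotation":[0,0,0],"jaw":1},{"delta_pos":[0,0,0.002],"rotation":[0,0,0],"jaw":1},{"delta_pos":[0,0,0.002],"rotation":[0,0,0],"jaw":1}])

```text
time_s: 25.17
ee_pos: [0.495, 0.1832, 0.2312]
tool_rot: [[0.215, 0.977, 0.002], [0.977, -0.215, 0.001], [0.001, 0.002, -1.0]]
contact_force: [-0.4, -0.7, 2.0]
grip_width: 0.008
```

Call:
arm_command(deltas=[{"delta_pos":[0.001,0,0.002],"rotation":[0,0,0],"jaw":1},{"delta_pos":[0,0,0.002],"rotation":[0,0,0],"jaw":1},{"delta_pos":[0,0,0.002],"rotation":[0,0,0],"jaw":1},{"delta_pos":[0,0,0.002],"rotation":[0,0,0],"jaw":1}])

```text
time_s: 25.5
ee_pos: [0.4952, 0.1844, 0.2222]
tool_rot: [[0.215, 0.977, 0.002], [0.977, -0.215, 0.001], [0.001, 0.001, -1.0]]
contact_force: [-0.2, -1.6, 3.1]
grip_width: 0.009
```

Call:
arm_command(deltas=[{"delta_pos":[-0.001,-0.001,0.002],"rotation":[0,0,0],"jaw":1},{"delta_pos":[0,0,0.002],"rotation":[0,0,0],"jaw":1},{"delta_pos":[0,0,0.0015],"rotation":[0,0,0],"jaw":1}])

```text
time_s: 25.75
ee_pos: [0.4942, 0.1835, 0.2159]
tool_rot: [[0.215, 0.977, 0.002], [0.977, -0.215, 0.001], [0.001, 0.002, -1.0]]
contact_force: [0.6, -1.5, 2.5]
grip_width: 0.006
```

Call:
arm_command(deltas=[{"delta_pos":[0,0,0.0015],"rotation":[0,0,0],"jaw":1},{"delta_pos":[0,0,0.001],"rotation":[0,0,0],"jaw":1}])

```text
time_s: 25.92
ee_pos: [0.4941, 0.1831, 0.2129]
tool_rot: [[0.215, 0.977, 0.002], [0.977, -0.215, 0.0], [0.001, 0.002, -1.0]]
contact_force: [0.6, -1.6, 2.8]
grip_width: 0.004
```

Call:
arm_command(deltas=[{"delta_pos":[0,0,0.001],"rotation":[0,0,0],"jaw":1},{"delta_pos":[0,0,0.001],"rotation":[0,0,0],"jaw":1}])

```text
time_s: 26.08
ee_pos: [0.4942, 0.183, 0.2113]
tool_rot: [[0.215, 0.977, 0.002], [0.977, -0.215, 0.0], [0.001, 0.002, -1.0]]
contact_force: [-3.4, -2.4, 13.0]
grip_width: 0.004
```

Call:
arm_command(deltas=[{"delta_pos":[0,0,-0.002],"rotation":[0,0,0],"jaw":1},{"delta_pos":[0,0,-0.008],"rotation":[0,0,0],"jaw":1},{"delta_pos":[0,0,-0.015],"rotation":[0,0,0],"jaw":1},{"delta_pos":[0,0,-0.02],"rotation":[0,0,0],"jaw":1},{"delta_pos":[0,0,-0.02],"rotation":[0,0,0],"jaw":1},{"delta_pos":[-0.02,0,-0.01],"rotation":[0,0,0],"jaw":1},{"delta_pos":[-0.03,0,0],"rotation":[0,0,0],"jaw":1},{"delta_pos":[-0.03,0,0],"rotation":[0,0,0],"jaw":1},{"delta_pos":[-0.02,0,0],"rotation":[0,0,0],"jaw":1},{"delta_pos":[0,0,0],"rotation":[0,0,0],"jaw":1},{"delta_pos":[0,0,0],"rotation":[0,0,0],"jaw":1},{"delta_pos":[0,0,0],"rotation":[0,0,0],"jaw":1}])

```text
time_s: 27.08
ee_pos: [0.4695, 0.0851, 0.2909]
tool_rot: [[0.211, 0.977, -0.003], [0.977, -0.211, 0.003], [0.003, -0.003, -1.0]]
contact_force: [-0.2, 0.8, 0.3]
grip_width: 0.006
```

```bash
python3 -c "
from h import *
s,c,W=wrist('w20');print(s['time_s'],s['ee_pos'],s['contact_force'],s['qvel'].round(1))
c0=c['color'];hsv=cv2.cvtColor(c0,cv2.COLOR_RGB2HSV).astype(int);m=((hsv[...,0]<8)|(hsv[...,0]>172))&(hsv[...,1]>150)&(W[...,2]>.19)&(W[...,2]<.26);m[300:]=0
Q=W[m];o=np.array([.4934,.1833,0]);ex=np.array([.2149,.9766,0]);q=np.c_[(Q-o)@ex,(Q-o)@[-.9766,.2149,0],Q[:,2]]
print(len(q),np.percentile(q,[1,50,99],axis=0).round(4).tolist());t=q[q[:,2]>.205];print('keeper slope',np.polyfit(t[:,0],t[:,2],1))
hy=(hsv[...,0]>12)&(hsv[...,0]<30)&(hsv[...,1]>150)&(W[...,2]<.21);Y=W[hy];y=np.c_[(Y-o)@ex,(Y-o)@[-.9766,.2149,0],Y[:,2]]
p=y[(y[:,2]>.19)&(np.abs(y[:,1])<.05)&(np.abs(y[:,0])<.03)];b=y[(y[:,0]>-.1)&(y[:,0]<-.03)&(np.abs(y[:,1])<.02)&(y[:,2]>.10)]
print('plate top',np.percentile(p,[1,50,99],axis=0).round(4).tolist());print('bar',np.percentile(b,[1,50,99],axis=0).round(4).tolist(),'bar slope y,z',np.polyfit(b[:,0],b[:,1],1)[0],np.polyfit(b[:,0],b[:,2],1)[0])
c=capture('scene');save('s20',cv2.resize(c['color'][110:290,280:520],(800,600),interpolation=2))
c=capture('top');save('t20',c['color'])
"
```

```text
27.0833 [0.46948438 0.08505767 0.29091116] [-0.22833697  0.82434256  0.29241239] [ 0.2  0.  -0.1  0.7  0.1  0.6]
2329 [[-0.0211, -0.0077, 0.21], [0.0105, 0.0001, 0.2117], [0.0436, 0.0079, 0.2146]]
keeper slope [0.01843641 0.21162053]
plate top [[-0.0054, 0.0087, 0.1935], [-0.0033, 0.0188, 0.2031], [-0.0004, 0.0296, 0.205]]
bar [[-0.0994, -0.0083, 0.1136], [-0.0645, -0.0009, 0.1153], [-0.0305, 0.0064, 0.117]] bar slope y,z 1.9505574741456183e-05 0.005418704666976003
```

View pics/s20.png

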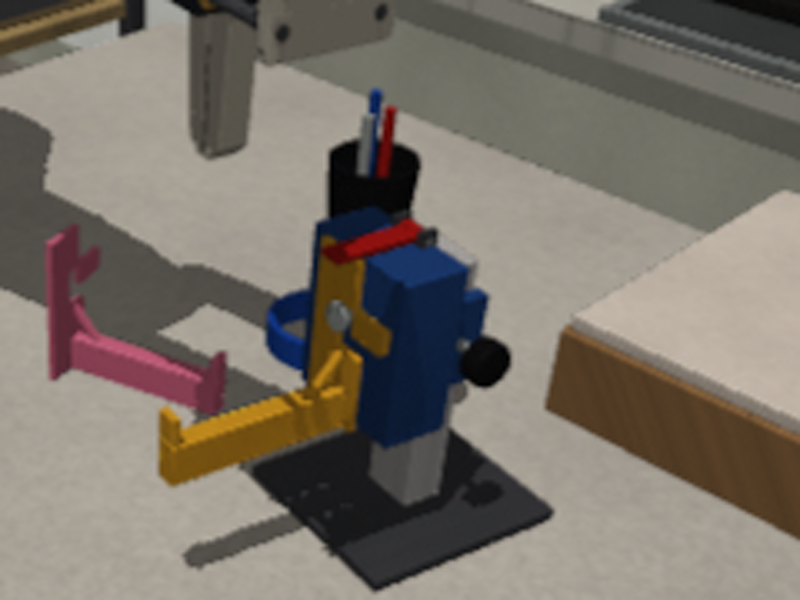

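View pics/w20.png

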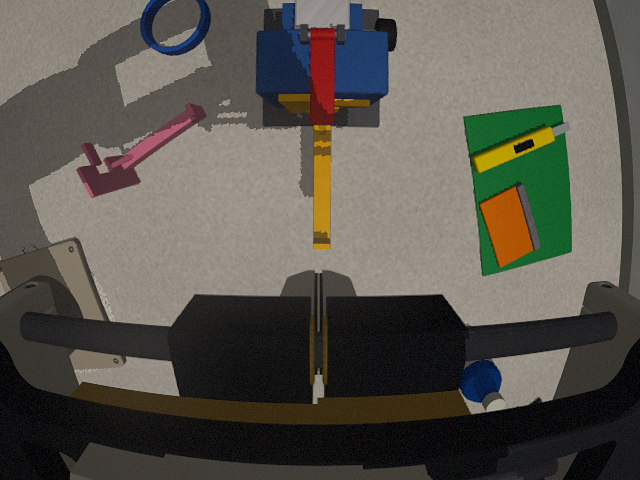

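The keeper lies flat (slope 0.02 rad, top at 0.2117 m), the bracket is square and level with its bar 1 mm off the pin's plane, and the gripper is well clear. I hand the job in.

```bash
python3 -c "
from station import order
print(order.close_job())"
```

```text
the job is handed in; nothing more can be done
None
```

The yellow bracket is hanging on the pin by its notch, the keeper is shut over the plate, and I handed the job in at about 27 s. The hand-in reports no verdict, so what follows rests on my own last checks.

**What I did:** I gripped the bracket's bar and felt for the pin with the slot's lip, which put the pin axis at about 0.166 m. I centred the slot, slid it over the pin and lowered about 18 mm until the pin took the weight. With the plate against the face, I eased the grip from 40 N to 3 N before opening. I then pressed the keeper down, mostly with 2–5 N, and about 13 N at the stop.

**What the last checks showed:**
- **Keeper:** it reads about 0.02 rad from level, with its top at 0.2117 m. That matches 46 mm above the pin.
- **Bracket:** the bar is about 1 mm off the pin's plane and level within 0.01 rad. The plate is against the face.
- **Robot:** the gripper is clear of everything.
- **Bystanders:** the ones in the last wrist view look as they did before. I did not measure their positions.

**What disagreed:**
- The scene and top cameras differed by about 5 mm on where the bracket stood. I went by the wrist camera and by feel instead.
- The wrist camera placed the pin about 1 mm higher than the feel did.

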